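# Dose the filter baskets and start the basket washer

## Task

Stand every filter basket upright in the washer's tray with exactly two cleaning tablets in each (some tablets may be left over), and then shut the lid. Half-press the start key to its first click and hold it there for about a second, then press it right down and let it go. Never press it right down while the lid is open, and leave the pitcher, tamper and cup where they are.

Things in the scene. Friction and masses are not known exactly. Their poses are not given: they have to be found in the camera images.
- washer: Filter-basket washer, fixed to the counter. Origin: underside centre of its open steel wash tray. The tray is 170 mm along its x (front to back), 300 mm along its y and 40 mm high, walls and floor 5 mm thick. Its white control pod, 170 x 70 x 50 mm high, adjoins the tray's -y side. x points away from the robot, z up.
- lid (a joint): Clear flat lid with steel rim, hinged along the tray's far (+x) top edge: 0 = flat shut on the tray, about 1.6 = standing upright, stop at 1.85 leaning away from the robot. Light hinge friction (about 0.045 N m) holds it anywhere from about 1.3 up; pushed towards the robot to below that it sinks shut by its own weight (0.16 kg), damped, in about a second or two.
- lid_edge (a point): Middle of the lid's free edge: a steel strip 300 mm long, 12 mm wide and 10 mm thick, 172 mm from the hinge line. The lid panel is 6 mm thick.
- lid_hinge (a point): Middle of the lid's hinge line, at the tray's far top edge, 40.5 mm above the counter.
- key_top (a point): Middle of the top of the start key: a grey round push key, 32 mm across, on top of the control pod, 68 mm above the counter when released and standing 18 mm out of the pod. Pressed straight down.
- key (a joint): First stage of the start key: 0 released, 0.006 m at the first click. Needs 1.5 N to start and 4 N to reach the click; stays there (a firm stop) until the push exceeds 9 N. Springs back.
- plunger (a joint): Second stage of the start key: 0 until the push exceeds 9 N, 0.005 m when right down, at 13 N (the whole key is then 11 mm down). Springs back.
- mat: Thin black rubber bar mat fixed to the counter, 150 x 210 x 4 mm, on which the tablets lie. Origin: underside centre.
- tab1_center (a point): White round cleaning tablet, 22 mm across, 10 mm thick, 12 g, lying flat on the mat. This point is its centre; z is its axis.
- tab2_center (a point): White round cleaning tablet, 22 mm across, 10 mm thick, 12 g, lying flat on the mat. This point is its centre; z is its axis.
- tab3_center (a point): White round cleaning tablet, 22 mm across, 10 mm thick, 12 g, lying flat on the mat. This point is its centre; z is its axis.
- tab4_center (a point): White round cleaning tablet, 22 mm across, 10 mm thick, 12 g, lying flat on the mat. This point is its centre; z is its axis.
- tab5_center (a point): White round cleaning tablet, 22 mm across, 10 mm thick, 12 g, lying flat on the mat. This point is its centre; z is its axis.
- tab6_center (a point): White round cleaning tablet, 22 mm across, 10 mm thick, 12 g, lying flat on the mat. This point is its centre; z is its axis.
- basket1_mid (a point): Round open steel filter basket, 60 mm across, 26 mm high, wall and floor 3 mm, about 90 g, standing mouth up on the counter at the start. Two or three baskets are present. This point is on its axis, half-way up; z points to its mouth.
- basket2_mid (a point): Round open steel filter basket, 60 mm across, 26 mm high, wall and floor 3 mm, about 90 g, standing mouth up on the counter at the start. Two or three baskets are present. This point is on its axis, half-way up; z points to its mouth.
- basket3_mid (a point): Round open steel filter basket, 60 mm across, 26 mm high, wall and floor 3 mm, about 90 g, standing mouth up on the counter at the start. Two or three baskets are present. This point is on its axis, half-way up; z points to its mouth.
- pitcher: Steel milk pitcher, 90 mm across, 110 mm high, with handle; a bystander. Origin: underside centre.
- tamper: Dark steel coffee tamper, 58 mm across, 94 mm high; a bystander. Origin: underside centre.
- cup: White coffee cup, 72 mm across, 60 mm high; a bystander. Origin: underside centre.
Mind the look-alikes: they are no part of the job. What is shaped like the part that bears basket1_mid but black or blue is not meant.

How it is judged:
On the way, in this order (a step that is already met when the one before it is completed fails the run):
1. every basket stands in the tray with a tablet in it, lid still open (value of joint lid above 0.6 rad and x of basket1_mid in the frame of washer between -0.085 and 0.085 m and y of basket1_mid in the frame of washer between -0.15 and 0.15 m and z of each of basket1_mid, basket2_mid, basket3_mid in the frame of washer below 0.03 m and angle between each of basket1_mid, basket2_mid, basket3_mid's own z axis and vertical below 0.2 rad and x of basket2_mid in the frame of washer between -0.085 and 0.085 m and y of basket2_mid in the frame of washer between -0.15 and 0.15 m and x of basket3_mid in the frame of washer between -0.085 and 0.085 m and y of basket3_mid in the frame of washer between -0.15 and 0.15 m and distance between any of tab1_center, tab2_center, tab3_center, tab4_center, tab5_center, tab6_center and basket1_mid below 0.028 m and distance between any of tab1_center, tab2_center, tab3_center, tab4_center, tab5_center, tab6_center and basket2_mid below 0.028 m and distance between any of tab1_center, tab2_center, tab3_center, tab4_center, tab5_center, tab6_center and basket3_mid below 0.028 m), for 0.2 s.
2. the lid is shut (value of joint lid below 0.05 rad), for 0.2 s.
3. the start key is held at its first click, not pressed through, for 0.6 s, lid shut (value of joint lid below 0.05 rad and value of joint key above 0.0045 m and value of joint plunger below 0.0015 m), for 0.6 s.
4. the start key is pressed right down, lid shut (value of joint lid below 0.05 rad and value of joint plunger above 0.0038 m), for 0.05 s.
At the end, for the whole second after the job is handed in: Every basket is within the tray, upright within 0.2 rad, with exactly two tablets in it (tablet centre within 28 mm of the basket's centre); the lid is shut to within 0.05 rad; the key is released (both stages within 1.5 mm) (value of joint lid below 0.05 rad and value of joint each of key, plunger below 0.0015 m and x of basket1_mid in the frame of washer between -0.085 and 0.085 m and y of basket1_mid in the frame of washer between -0.15 and 0.15 m and z of each of basket1_mid, basket2_mid, basket3_mid in the frame of washer below 0.03 m and angle between each of basket1_mid, basket2_mid, basket3_mid's own z axis and vertical below 0.2 rad and x of basket2_mid in the frame of washer between -0.085 and 0.085 m and y of basket2_mid in the frame of washer between -0.15 and 0.15 m and x of basket3_mid in the frame of washer between -0.085 and 0.085 m and y of basket3_mid in the frame of washer between -0.15 and 0.15 m and distance between any of tab2_center, tab3_center, tab4_center, tab5_center, tab6_center and basket1_mid below 0.028 m and distance between any of tab1_center, tab3_center, tab4_center, tab5_center, tab6_center and basket1_mid below 0.028 m and distance between any of tab1_center, tab2_center, tab4_center, tab5_center, tab6_center and basket1_mid below 0.028 m and distance between any of tab1_center, tab2_center, tab3_center, tab5_center, tab6_center and basket1_mid below 0.028 m and distance between any of tab1_center, tab2_center, tab3_center, tab4_center, tab6_center and basket1_mid below 0.028 m and distance between any of tab1_center, tab2_center, tab3_center, tab4_center, tab5_center and basket1_mid below 0.028 m and distance between any of tab1_center, tab2_center, tab3_center and basket1_mid above 0.028 m and distance between any of tab1_center, tab2_center, tab4_center and basket1_mid above 0.028 m and distance between any of tab1_center, tab3_center, tab4_center and basket1_mid above 0.028 m and distance between any of tab2_center, tab3_center, tab4_center and basket1_mid above 0.028 m and distance between any of tab1_center, tab2_center, tab5_center and basket1_mid above 0.028 m and distance between any of tab1_center, tab3_center, tab5_center and basket1_mid above 0.028 m and distance between any of tab2_center, tab3_center, tab5_center and basket1_mid above 0.028 m and distance between any of tab1_center, tab4_center, tab5_center and basket1_mid above 0.028 m and distance between any of tab2_center, tab4_center, tab5_center and basket1_mid above 0.028 m and distance between any of tab3_center, tab4_center, tab5_center and basket1_mid above 0.028 m and distance between any of tab1_center, tab2_center, tab6_center and basket1_mid above 0.028 m and distance between any of tab1_center, tab3_center, tab6_center and basket1_mid above 0.028 m and distance between any of tab2_center, tab3_center, tab6_center and basket1_mid above 0.028 m and distance between any of tab1_center, tab4_center, tab6_center and basket1_mid above 0.028 m and distance between any of tab2_center, tab4_center, tab6_center and basket1_mid above 0.028 m and distance between any of tab3_center, tab4_center, tab6_center and basket1_mid above 0.028 m and distance between any of tab1_center, tab5_center, tab6_center and basket1_mid above 0.028 m and distance between any of tab2_center, tab5_center, tab6_center and basket1_mid above 0.028 m and distance between any of tab3_center, tab5_center, tab6_center and basket1_mid above 0.028 m and distance between any of tab4_center, tab5_center, tab6_center and basket1_mid above 0.028 m and distance between any of tab2_center, tab3_center, tab4_center, tab5_center, tab6_center and basket2_mid below 0.028 m and distance between any of tab1_center, tab3_center, tab4_center, tab5_center, tab6_center and basket2_mid below 0.028 m and distance between any of tab1_center, tab2_center, tab4_center, tab5_center, tab6_center and basket2_mid below 0.028 m and distance between any of tab1_center, tab2_center, tab3_center, tab5_center, tab6_center and basket2_mid below 0.028 m and distance between any of tab1_center, tab2_center, tab3_center, tab4_center, tab6_center and basket2_mid below 0.028 m and distance between any of tab1_center, tab2_center, tab3_center, tab4_center, tab5_center and basket2_mid below 0.028 m and distance between any of tab1_center, tab2_center, tab3_center and basket2_mid above 0.028 m and distance between any of tab1_center, tab2_center, tab4_center and basket2_mid above 0.028 m and distance between any of tab1_center, tab3_center, tab4_center and basket2_mid above 0.028 m and distance between any of tab2_center, tab3_center, tab4_center and basket2_mid above 0.028 m and distance between any of tab1_center, tab2_center, tab5_center and basket2_mid above 0.028 m and distance between any of tab1_center, tab3_center, tab5_center and basket2_mid above 0.028 m and distance between any of tab2_center, tab3_center, tab5_center and basket2_mid above 0.028 m and distance between any of tab1_center, tab4_center, tab5_center and basket2_mid above 0.028 m and distance between any of tab2_center, tab4_center, tab5_center and basket2_mid above 0.028 m and distance between any of tab3_center, tab4_center, tab5_center and basket2_mid above 0.028 m and distance between any of tab1_center, tab2_center, tab6_center and basket2_mid above 0.028 m and distance between any of tab1_center, tab3_center, tab6_center and basket2_mid above 0.028 m and distance between any of tab2_center, tab3_center, tab6_center and basket2_mid above 0.028 m and distance between any of tab1_center, tab4_center, tab6_center and basket2_mid above 0.028 m and distance between any of tab2_center, tab4_center, tab6_center and basket2_mid above 0.028 m and distance between any of tab3_center, tab4_center, tab6_center and basket2_mid above 0.028 m and distance between any of tab1_center, tab5_center, tab6_center and basket2_mid above 0.028 m and distance between any of tab2_center, tab5_center, tab6_center and basket2_mid above 0.028 m and distance between any of tab3_center, tab5_center, tab6_center and basket2_mid above 0.028 m and distance between any of tab4_center, tab5_center, tab6_center and basket2_mid above 0.028 m and distance between any of tab2_center, tab3_center, tab4_center, tab5_center, tab6_center and basket3_mid below 0.028 m and distance between any of tab1_center, tab3_center, tab4_center, tab5_center, tab6_center and basket3_mid below 0.028 m and distance between any of tab1_center, tab2_center, tab4_center, tab5_center, tab6_center and basket3_mid below 0.028 m and distance between any of tab1_center, tab2_center, tab3_center, tab5_center, tab6_center and basket3_mid below 0.028 m and distance between any of tab1_center, tab2_center, tab3_center, tab4_center, tab6_center and basket3_mid below 0.028 m and distance between any of tab1_center, tab2_center, tab3_center, tab4_center, tab5_center and basket3_mid below 0.028 m and distance between any of tab1_center, tab2_center, tab3_center and basket3_mid above 0.028 m and distance between any of tab1_center, tab2_center, tab4_center and basket3_mid above 0.028 m and distance between any of tab1_center, tab3_center, tab4_center and basket3_mid above 0.028 m and distance between any of tab2_center, tab3_center, tab4_center and basket3_mid above 0.028 m and distance between any of tab1_center, tab2_center, tab5_center and basket3_mid above 0.028 m and distance between any of tab1_center, tab3_center, tab5_center and basket3_mid above 0.028 m and distance between any of tab2_center, tab3_center, tab5_center and basket3_mid above 0.028 m and distance between any of tab1_center, tab4_center, tab5_center and basket3_mid above 0.028 m and distance between any of tab2_center, tab4_center, tab5_center and basket3_mid above 0.028 m and distance between any of tab3_center, tab4_center, tab5_center and basket3_mid above 0.028 m and distance between any of tab1_center, tab2_center, tab6_center and basket3_mid above 0.028 m and distance between any of tab1_center, tab3_center, tab6_center and basket3_mid above 0.028 m and distance between any of tab2_center, tab3_center, tab6_center and basket3_mid above 0.028 m and distance between any of tab1_center, tab4_center, tab6_center and basket3_mid above 0.028 m and distance between any of tab2_center, tab4_center, tab6_center and basket3_mid above 0.028 m and distance between any of tab3_center, tab4_center, tab6_center and basket3_mid above 0.028 m and distance between any of tab1_center, tab5_center, tab6_center and basket3_mid above 0.028 m and distance between any of tab2_center, tab5_center, tab6_center and basket3_mid above 0.028 m and distance between any of tab3_center, tab5_center, tab6_center and basket3_mid above 0.028 m and distance between any of tab4_center, tab5_center, tab6_center and basket3_mid above 0.028 m); the robot touches nothing.
It fails at once if the key is pressed through to its second stage while the lid is open (value of joint plunger above 0.003 m and value of joint lid above 0.2 rad).
It fails at once if the pitcher is displaced by over 40 mm or tipped (distance of pitcher from where it was at the start of the episode above 0.04 m or angle between pitcher's own z axis and vertical above 0.5 rad).
It fails at once if the tamper is displaced by over 40 mm or tipped (distance of tamper from where it was at the start of the episode above 0.04 m or angle between tamper's own z axis and vertical above 0.5 rad).
It fails at once if the cup is displaced by over 40 mm or tipped (distance of cup from where it was at the start of the episode above 0.04 m or angle between cup's own z axis and vertical above 0.5 rad).
Of basket1, basket2, basket3 only 2 to 3 are there at a start; the rules pass over those that are not, and their reading is None.
At some moment in a run one of tab1, tab2, tab3, tab4, tab5, tab6, basket1, basket2, basket3 may be knocked a few centimetres aside while the robot is not near it.
It also fails if it takes over 210 s, if anything falls off the work surface, if the arm or the gripper's body presses on something with over 40 N, if the wrist force passes 120 N, or if a joint passes its speed limit or range.

## Robot

A 6-joint arm with a two-finger parallel gripper is mounted at the origin on the work surface. World frame = base frame: x ahead of the robot, y to its left, z up, the work surface at z = 0. Lengths are in m, angles in rad, forces in N, time in s.
With the tool pointing down it reaches from about 0.325 to 0.775 m from the base axis. Payload 5.5 kg.
Tool frame: the origin (TCP) lies midway between the tips of the shut fingers; the grasp point (between the pads) lies 19 mm behind it; z points along the fingers, y is the line along which they close (so a half turn about z gives the same grasp; the last joint's range is limited). The gripper opens to 85 mm and grips with 20 to 120 N. Pads are 22 mm wide; open, the fingers measure 114 mm over their backs; the gripper's body (76 mm by 85 mm) begins 54 mm behind the grasp point. The pads swing forward as they close: fully open they stand 13 mm farther back than shut.
Start: joints at [-1.239, 0.091, 1.231, -0, 1.82, -0.057], TCP at [0.227, -0.555, 0.231] pointing down, gripper open.
Joint ranges: [-2.87, 2.87], [-0.86, 2.18], [0.17, 2.46], [-1.51, 4.65], [0.06, 2.69], [-2.65, 2.65]. Speed limits (rad/s): [2.57, 2.57, 3.01, 3.14, 3.14, 3.14].

## Interface

Orientations are given as [roll, pitch, yaw] about the fixed x, y, z axes, in that order (R = Rz(yaw) Ry(pitch) Rx(roll)).
In Python, from cell import get_state, camera, get_calibration, finish_job gives the robot as it stands.
- The arm moves only by the tool apply_moves, never from a script. Its argument "moves" is a list of rows, each an object of numbers: "dx", "dy", "dz": the shift along the tool's x, y, z normalised to -1 to 1, where 1 is 100 mm; "yaw": the turn about the tool's z normalised to -1 to 1, where 1 is 45 degrees. A call has exactly 8 rows; each row is the pose to reach, as a shift and turn from the pose commanded when the call began, along the tool's axes at that moment; what a row does not reach only later rows make up. A row lasts 1/12 s, in which the tool goes at most 41.7 mm and 7.16 degrees, less where a joint would pass 70% of its speed; a pose out of reach is approached as far as the arm can. A call with a number of a shift or a turn outside -1 to 1 is refused whole. A call with a gripper value outside its range is refused whole. "gripper" is the closure, from 0 (fully open) to 1 (shut), set as the call begins (left out, the last holds). The fingers move at their own pace and stop on an object; "grip_force" is the grip in N (left out, the last holds). Time passes only in rows, so rows that repeat a pose let the fingers close, or fill a call up. It gives the time, the measured TCP pose, the force, the opening and the grip force at its end, in the units of the state.
- get_state(): the state, without advancing time (a new reading comes with each control period).
- camera(name): name is "scene" or "top" or "wrist"; returns (picture, depth): 480x640x3 uint8, red, green, blue; 480x640 float32, m along the optical axis (not along the pixel's ray), 0 where there is no reading.
- get_calibration(name): a dict with "K" (3x3 intrinsics, pixels), "dist_coeffs" ([k1, k2, p1, p2, k3] as OpenCV has them; the pictures are not rectified), "R" (3x3) and "t" (3): a world point X has camera coordinates R X + t. Camera axes: x right, y down, z forward; pixel columns grow to the right and rows downward; lengths in m; the calibration is good to about 2 mm. A picture is of the moment at which its call begins: read the wrist's pose just before it. get_calibration takes no time and is no camera call; for the wrist camera it gives the pose at the moment of the call.
- finish_job(): hands the job in; it is judged then, once.
The state is a dict: "time_s": time; "joint_pos": joint angles; "joint_vel": joint speeds; "tau": joint torques, N m; "ee_pos": TCP position; "orientation": TCP orientation; "force": force on the tool from outside, world axes, zero at the start; "wrist_torque": the same for the moment, N m; "finger_gap": finger opening in m; "gripper_force": force on a finger pad.
Only numpy, scipy, OpenCV 4.12 (cv2) and the standard library are available. Lean on these libraries where they do the work, as an engineer would, in place of code of your own. Each camera call takes 0.05 s, during which the arm holds its last target. There are 200 camera calls.

## Working session

There is one attempt and no reset: what is moved stays moved. The work goes in short steps, Python scripts to look and compute and a tool call to move; the robot and the scene stay as the last step left them, time stands still between calls to the robot, and variables do not carry over. Pictures are saved under pics/ and viewed, at most 14 in all, crops included, and the job is handed in when it is done.

Besides the shell and the picture viewer there is one more tool, called after "Request:" by a JSON object that holds its "op" and its "data". apply_moves: Moves the arm, as the interface text tells. Scaled input: -1 to 1 covers 100 mm each way for a shift and 45 degrees each way for a turn. Its arguments: {"type":"object","properties":{"moves":{"type":"array","items":{"type":"object","properties":{"dx":{"type":"number"},"dy":{"type":"number"},"dz":{"type":"number"},"yaw":{"type":"number"}}}},"gripper":{"type":"number"},"grip_force":{"type":"number"}},"required":["moves"]}

```bash
mkdir -p pics && cat > h.py <<'E'
import numpy as np, cv2
from cell import get_state, camera, get_calibration, finish_job
def ray(c,uv):
    K=np.array(c['K']);d=np.array(c['dist_coeffs']);R=np.array(c['R']);t=np.array(c['t'])
    p=cv2.undistortPoints(np.array(uv,float).reshape(-1,1,2),K,d)[:,0]
    D=np.c_[p,np.ones(len(p))]@R
    return -R.T@t,D
def plane(c,uv,z):
    o,D=ray(c,uv);s=(z-o[2])/D[:,2];return o+D*s[:,None]
def proj(c,X):
    r,_=cv2.Rodrigues(np.array(c['R']));return cv2.projectPoints(np.array(X,float).reshape(-1,1,3),r,np.array(c['t'],float),np.array(c['K']),np.array(c['dist_coeffs']))[0][:,0]
def save(n,im): cv2.imwrite('pics/'+n,im[:,:,::-1])
E
python3 - <<'E'
from h import *
for n in ['scene','top']:
    im,d=camera(n);save(n+'0.png',im);np.save(n+'0.npy',d);c=get_calibration(n);print(n,-np.array(c['R']).T@np.array(c['t']),c['K'][0][0],np.array(c['R']).round(2).tolist())
print(get_state())
E
```

```text
scene [ 1.06978643 -0.79848864  0.72146776] 470.75669336761695 [[0.86, 0.52, 0.02], [0.3, -0.47, -0.83], [-0.42, 0.72, -0.55]]
top [0.37495995 0.04620993 1.28733889] 598.6904187405911 [[-0.01, -1.0, 0.0], [-0.99, 0.01, -0.16], [0.16, -0.01, -0.99]]
{'time_s': 0.1, 'joint_pos': array([-1.23868515e+00,  9.18101852e-02,  1.23178913e+00, -1.74862143e-05,
        1.81980118e+00, -5.67047764e-02]), 'joint_vel': array([-8.36189375e-05,  2.82979229e-03, -2.73466965e-03, -5.18696432e-04,
        1.44595397e-05,  8.31643195e-04]), 'tau': array([ 7.25127938e-04, -4.60217571e+01, -4.19218826e+01, -2.02282949e-04,
        1.06243120e-02,  1.79053742e-06]), 'ee_pos': array([ 0.2273618 , -0.55497447,  0.23023464]), 'orientation': array([-3.13978676e+00, -8.55305211e-05,  3.88811586e-01]), 'force': array([-0.09471685, -0.4856334 , -0.13857278]), 'wrist_torque': array([ 0.00127919,  0.04055474, -0.02573027]), 'gripper_force': 0.0, 'finger_gap': 0.08538118319284918}
```

View pics/top0.png

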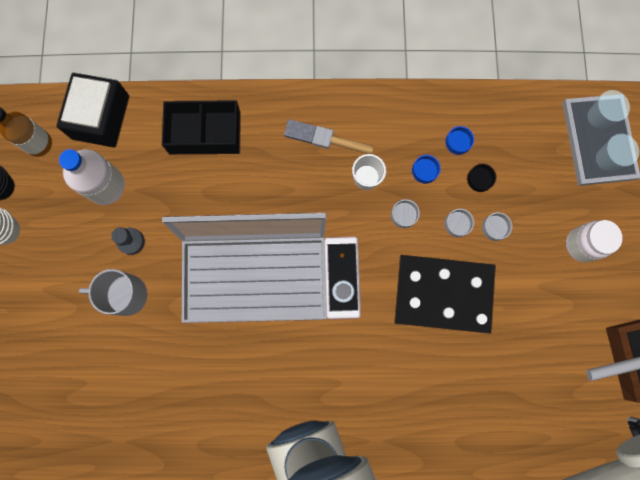

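View pics/scene0.png

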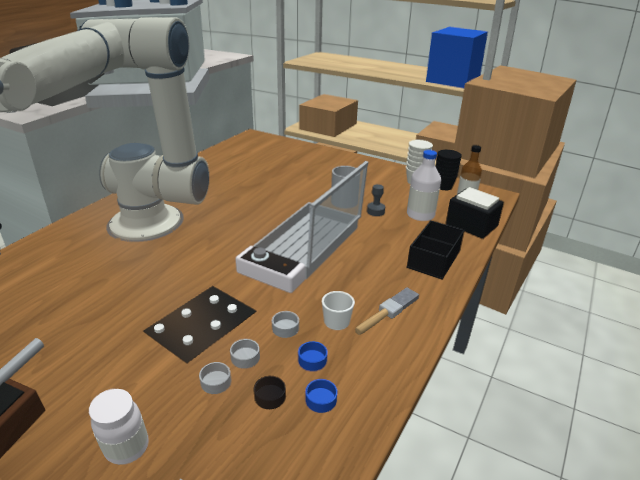

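The top view shows three grey steel baskets at (405,213), (460,222) and (498,226). The look-alikes are blue at (426,169) and (459,140), and black at (481,178). There are six white tablets on the mat around (449,294). The tray is around (255,280) with its lid standing upright. The key is at (343,291), the cup at (369,170), the tamper at (127,240) and the pitcher at (118,292). By the description (grey steel) I choose the first three.

```bash
cat >> h.py <<'E'
def cloud(c,d):
    v,u=np.mgrid[0:480,0:640]
    o,D=ray(c,np.stack([u.ravel(),v.ravel()],1));return (o+D*d.reshape(-1,1)).reshape(480,640,3)
def look(wood=60):
    im,d=camera('top');c=get_calibration('top');P=cloud(c,d);hsv=cv2.cvtColor(im,cv2.COLOR_RGB2HSV)
    return im,c,P,hsv
def tablets(im,c,hsv,zt=.014):
    m=((hsv[...,1]<50)&(hsv[...,2]>200)).astype(np.uint8)
    out=[]
    for k in cv2.findContours(m,cv2.RETR_EXTERNAL,cv2.CHAIN_APPROX_NONE)[0]:
        a=cv2.contourArea(k)
        if 45<a<190:
            M=cv2.moments(k);uv=(M['m10']/M['m00'],M['m01']/M['m00']);out.append((uv,a,plane(c,[uv],zt-.003)[0]))
    return out
def baskets(im,c,P,hsv,lo=.019,hi=.034,box=None):
    m=((hsv[...,1]<60)&(P[...,2]>lo)&(P[...,2]<hi)).astype(np.uint8)
    out=[]
    m=cv2.morphologyEx(m,cv2.MORPH_CLOSE,np.ones((3,3)))
    for k in cv2.findContours(m,cv2.RETR_EXTERNAL,cv2.CHAIN_APPROX_NONE)[0]:
        (u,v),r=cv2.minEnclosingCircle(k)
        if 10<r<19: out.append(((u,v),r,plane(c,[(u,v)],hi-.008)[0]))
    return out
E
python3 - <<'E'
from h import *
np.set_printoptions(precision=4,suppress=True)
im,c,P,hsv=look()
for t in tablets(im,c,hsv): print('tab',np.round(t[0],1),t[1],t[2])
for t in baskets(im,c,P,hsv): print('bas',np.round(t[0],1),t[1],t[2])
for n,uv,z in [('trayNL',(183,321),.04),('trayNR',(325,320),.04),('podFR',(360,317),.05),('podR far',(357,238),.05),('key',(343,291),.068),('lid top L',(164,217),.21),('lid top R',(326,214),.21),('hinge',(187,241),.04),('hingeR',(323,240),.04)]:
    print(n,plane(c,[uv],z)[0],P[uv[1],uv[0]])
# key circle via depth
m=((P[...,2]>.062)&(P[...,2]<.075)).astype(np.uint8);m[:, :330]=0;m[:,360:]=0;m[:230]=0;m[330:]=0
k=max(cv2.findContours(m,0,1)[0],key=cv2.contourArea);u,r=cv2.minEnclosingCircle(k);print('key',u,r,plane(c,[u],.068))
crop=cv2.resize(im[125:250,385:525],None,fx=4,fy=4,interpolation=cv2.INTER_CUBIC);save('crop.png',crop)
E
```

```text
tab [481.6 318.6] 60.0 [ 0.398  -0.3217  0.011 ]
tab [448.4 312.2] 55.0 [ 0.4126 -0.2506  0.011 ]
tab [414.7 302.4] 58.0 [ 0.4342 -0.179   0.011 ]
tab [476.  281.9] 55.0 [ 0.4765 -0.3134  0.011 ]
tab [415. 276.] 56.0 [ 0.4906 -0.1816  0.011 ]
tab [444.2 273.7] 54.0 [ 0.4949 -0.2449  0.011 ]
tab [586.8 242.8] 98.5 [ 0.5595 -0.5662  0.011 ]
tab [ 71.  179.7] 167.0 [0.7096 0.5732 0.011 ]
tab [632.2 148.9] 60.5 [ 0.7749 -0.6938  0.011 ]
tab [616.4 101. ] 102.0 [ 0.8902 -0.6681  0.011 ]
bas [134.5 298.5] 17.219274520874023 [0.4456 0.4149 0.026 ]
bas [117.  292.5] 18.927593231201172 [0.4584 0.4529 0.026 ]
bas [582.8 244.1] 17.46579360961914 [ 0.5546 -0.5497  0.026 ]
bas [129.5 240.5] 13.285429954528809 [0.5697 0.4303 0.026 ]
bas [ 11.5 231.5] 11.068072319030762 [0.5914 0.6938 0.026 ]
bas [497.7 225.8] 13.98006820678711 [ 0.5961 -0.3628  0.026 ]
bas [459.6 222.1] 13.751191139221191 [ 0.6048 -0.2798  0.026 ]
bas [405. 213.] 14.018625259399414 [ 0.6254 -0.162   0.026 ]
bas [  5.5 189. ] 10.547611236572266 [0.6867 0.7151 0.026 ]
bas [108.  187.5] 18.82162857055664 [0.6871 0.4829 0.026 ]
bas [480.7 178.6] 12.54804515838623 [ 0.7011 -0.3313  0.026 ]
bas [367.5 172. ] 13.537086486816406 [ 0.7168 -0.0832  0.026 ]
bas [ 39.5 143. ] 11.926960945129395 [0.7912 0.6449 0.026 ]
trayNL [0.398  0.3075 0.04  ] [0.398  0.3073 0.041 ]
trayNR [0.3984 0.0133 0.04  ] [ 0.3992  0.0121 -0.0026]
podFR [ 0.4037 -0.0584  0.05  ] [ 0.4049 -0.0629 -0.0025]
podR far [ 0.5679 -0.0554  0.05  ] [ 0.5754 -0.0593  0.0019]
key [ 0.4562 -0.0233  0.068 ] [ 0.4563 -0.0234  0.0665]
lid top L [0.5846 0.3117 0.21  ] [0.5825 0.3091 0.2208]
lid top R [0.5879 0.0137 0.21  ] [ 0.6302  0.0073 -0.0038]
hinge [0.5657 0.3029 0.04  ] [0.5657 0.303  0.0396]
hingeR [0.5657 0.0156 0.04  ] [0.5659 0.0156 0.0386]
key (342.5, 290.9444580078125) 7.776683807373047 [[ 0.4563 -0.0223  0.068 ]]
```

View pics/crop.png

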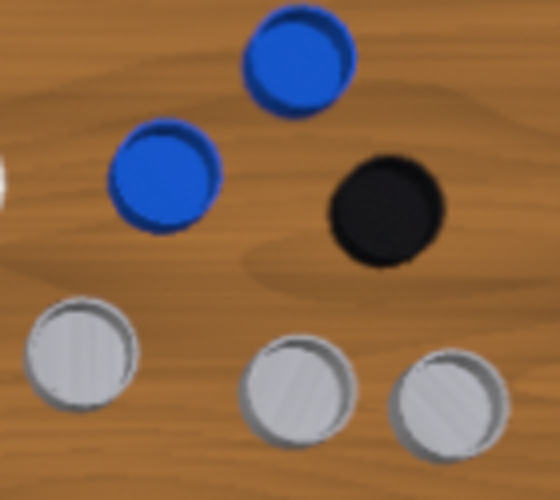

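The crop confirms the three plain steel baskets in its bottom row. The blue and black ones above are the look-alikes. Next I turn the tool so it closes along world x and approach basket 3.

Request:
{"op": "apply_moves", "data": {"moves": [{"dx": 0.25,"yaw": -0.15},{"dx": 0.5,"yaw": -0.3},{"dx": 0.75,"yaw": -0.45},{"dx": 0.98,"yaw": -0.6},{"dx": 0.98,"yaw": -0.75},{"dx": 0.98,"yaw": -0.9},{"dx": 0.98,"yaw": -1},{"dx": 0.98,"yaw": -1}], "gripper": 0, "grip_force": 25}}

```text
validation failed for argument at $.mo...
```

Request:
{"op": "apply_moves", "data": {"moves": [{"dx": 0.25,"dy": 0.2,"yaw": -0.15},{"dx": 0.5,"dy": 0.4,"yaw": -0.3},{"dx": 0.75,"dy": 0.6,"yaw": -0.45},{"dx": 0.9,"dy": 0.7,"yaw": -0.505},{"dx": 0.9,"dy": 0.7,"yaw": -0.505},{"dx": 0.9,"dy": 0.7,"yaw": -0.505},{"dx": 0.9,"dy": 0.7,"yaw": -0.505},{"dx": 0.9,"dy": 0.7,"yaw": -0.505}]}}

```text
validation failed for argument at $.mo...
```

Request:
{"op": "apply_moves", "data": {"moves": [{"dx": 0.25,"dy": 0.0,"dz": 0.0,"yaw": -0.15},{"dx": 0.5,"dy": 0.0,"dz": 0.0,"yaw": -0.3},{"dx": 0.75,"dy": 0.0,"dz": 0.0,"yaw": -0.45},{"dx": 0.98,"dy": 0.0,"dz": 0.0,"yaw": -0.6},{"dx": 0.98,"dy": 0.0,"dz": 0.0,"yaw": -0.75},{"dx": 0.98,"dy": 0.0,"dz": 0.0,"yaw": -0.9},{"dx": 0.98,"dy": 0.0,"dz": 0.0,"yaw": -1.0},{"dx": 0.98,"dy": 0.0,"dz": 0.0,"yaw": -1.0}], "gripper": 0, "grip_force": 25}}

```text
time_s: 0.82
ee_pos: [0.3183, -0.5178, 0.2308]
orientation: [-3.141, -0.001, 1.177]
force: [-0.2, 0.0, -0.5]
finger_gap: 0.0856
gripper_force: 0.0
```

Request:
{"op": "apply_moves", "data": {"moves": [{"dx": 0.25,"dy": 0.2,"dz": 0,"yaw": -0.15},{"dx": 0.5,"dy": 0.4,"dz": 0,"yaw": -0.3},{"dx": 0.75,"dy": 0.6,"dz": 0,"yaw": -0.45},{"dx": 0.9,"dy": 0.7,"dz": 0,"yaw": -0.505},{"dx": 0.9,"dy": 0.7,"dz": 0,"yaw": -0.505},{"dx": 0.9,"dy": 0.7,"dz": 0,"yaw": -0.505},{"dx": 0.9,"dy": 0.7,"dz": 0,"yaw": -0.505},{"dx": 0.9,"dy": 0.7,"dz": 0,"yaw": -0.505}]}}

```text
time_s: 1.48
ee_pos: [0.4165, -0.4628, 0.2312]
orientation: [-3.141, 0.0, 1.568]
force: [-1.3, -0.3, 0.3]
finger_gap: 0.0855
gripper_force: 0.0
```

Request:
{"op": "apply_moves", "data": {"moves": [{"dx": 0.3,"dy": 0.3,"dz": 0.3,"yaw": 0},{"dx": 0.6,"dy": 0.6,"dz": 0.6,"yaw": 0},{"dx": 0.9,"dy": 0.9,"dz": 0.9,"yaw": 0},{"dx": 0.9,"dy": 1,"dz": 0.9,"yaw": 0},{"dx": 0.9,"dy": 1,"dz": 0.9,"yaw": 0},{"dx": 0.9,"dy": 1,"dz": 0.9,"yaw": 0},{"dx": 0.9,"dy": 1,"dz": 0.9,"yaw": 0},{"dx": 0.9,"dy": 1,"dz": 0.9,"yaw": 0}]}}

```text
time_s: 2.15
ee_pos: [0.5167, -0.3738, 0.1428]
orientation: [3.14, 0.002, 1.568]
force: [-0.2, -0.9, 0.2]
finger_gap: 0.0856
gripper_force: 0.0
```

Request:
{"op": "apply_moves", "data": {"moves": [{"dx": 0.05,"dy": 0.3,"dz": 0.1,"yaw": 0},{"dx": 0.11,"dy": 0.6,"dz": 0.2,"yaw": 0},{"dx": 0.11,"dy": 0.79,"dz": 0.35,"yaw": 0},{"dx": 0.11,"dy": 0.79,"dz": 0.5,"yaw": 0},{"dx": 0.11,"dy": 0.79,"dz": 0.65,"yaw": 0},{"dx": 0.11,"dy": 0.79,"dz": 0.8,"yaw": 0},{"dx": 0.11,"dy": 0.79,"dz": 0.8,"yaw": 0},{"dx": 0.11,"dy": 0.79,"dz": 0.8,"yaw": 0}]}}

```text
time_s: 2.82
ee_pos: [0.5955, -0.3622, 0.0614]
orientation: [-3.141, -0.0, 1.569]
force: [0.3, -0.2, -0.4]
finger_gap: 0.0855
gripper_force: 0.0
```

```bash
python3 - <<'E'
from h import *
im,d=camera('wrist');save('w1.png',im);print(get_state()['ee_pos'])
c=get_calibration('wrist');print(proj(c,[[.596,-.363,.026],[.566,-.363,.026],[.596,-.333,.026]]))
E
```

```text
[ 0.59614716 -0.36239451  0.06279952]
[[317.35700951 287.33114096]
 [253.11199833 287.37838424]
 [317.13200613 224.53689688]]
```

View pics/w1.png

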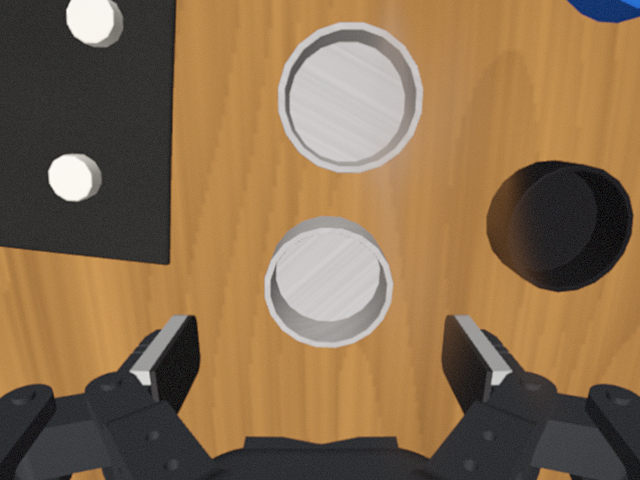

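The wrist view shows the basket rim centred at (329,282), about 4 mm further out than the top-camera estimate. I correct for that and grasp.

Request:
{"op": "apply_moves", "data": {"moves": [{"dx": 0.02,"dy": 0.04,"dz": 0.1,"yaw": 0},{"dx": 0.02,"dy": 0.04,"dz": 0.2,"yaw": 0},{"dx": 0.02,"dy": 0.04,"dz": 0.3,"yaw": 0},{"dx": 0.02,"dy": 0.04,"dz": 0.4,"yaw": 0},{"dx": 0.02,"dy": 0.04,"dz": 0.5,"yaw": 0},{"dx": 0.02,"dy": 0.04,"dz": 0.56,"yaw": 0},{"dx": 0.02,"dy": 0.04,"dz": 0.56,"yaw": 0},{"dx": 0.02,"dy": 0.04,"dz": 0.56,"yaw": 0}]}}

```text
time_s: 3.53
ee_pos: [0.6001, -0.3589, 0.0044]
orientation: [-3.14, -0.001, 1.571]
force: [-0.5, 0.3, -0.5]
finger_gap: 0.0853
gripper_force: 0.0
```

Request:
{"op": "apply_moves", "data": {"moves": [{"dx": 0,"dy": 0,"dz": 0,"yaw": 0},{"dx": 0,"dy": 0,"dz": 0,"yaw": 0},{"dx": 0,"dy": 0,"dz": 0,"yaw": 0},{"dx": 0,"dy": 0,"dz": 0,"yaw": 0},{"dx": 0,"dy": 0,"dz": 0,"yaw": 0},{"dx": 0,"dy": 0,"dz": 0,"yaw": 0},{"dx": 0,"dy": 0,"dz": 0,"yaw": 0},{"dx": 0,"dy": 0,"dz": 0,"yaw": 0}], "gripper": 1, "grip_force": 30}}

```text
time_s: 4.2
ee_pos: [0.6011, -0.3596, 0.0068]
orientation: [3.14, 0.001, 1.571]
force: [-0.1, -0.1, 6.1]
finger_gap: 0.059
gripper_force: 33.0
```

Request:
{"op": "apply_moves", "data": {"moves": [{"dx": 0,"dy": 0,"dz": -0.15,"yaw": 0},{"dx": 0,"dy": 0,"dz": -0.3,"yaw": 0},{"dx": 0,"dy": 0,"dz": -0.5,"yaw": 0},{"dx": 0,"dy": 0,"dz": -0.7,"yaw": 0},{"dx": 0,"dy": 0,"dz": -0.9,"yaw": 0},{"dx": 0,"dy": 0,"dz": -1,"yaw": 0},{"dx": 0,"dy": 0,"dz": -1,"yaw": 0},{"dx": 0,"dy": 0,"dz": -1,"yaw": 0}]}}

```text
time_s: 4.87
ee_pos: [0.6008, -0.3593, 0.1062]
orientation: [3.14, 0.001, 1.571]
force: [0.4, 0.5, -2.2]
finger_gap: 0.0591
gripper_force: 32.8
```

Request:
{"op": "apply_moves", "data": {"moves": [{"dx": 0.12,"dy": -0.08,"dz": 0,"yaw": 0},{"dx": 0.24,"dy": -0.16,"dz": 0,"yaw": 0},{"dx": 0.37,"dy": -0.24,"dz": 0,"yaw": 0},{"dx": 0.5,"dy": -0.32,"dz": 0,"yaw": 0},{"dx": 0.62,"dy": -0.4,"dz": 0,"yaw": 0},{"dx": 0.75,"dy": -0.48,"dz": 0,"yaw": 0},{"dx": 0.87,"dy": -0.56,"dz": 0,"yaw": 0},{"dx": 1,"dy": -0.63,"dz": 0,"yaw": 0}]}}

```text
time_s: 5.53
ee_pos: [0.536, -0.2581, 0.1028]
orientation: [-3.138, -0.002, 1.571]
force: [0.2, 0.8, -1.1]
finger_gap: 0.0592
gripper_force: 32.9
```

Request:
{"op": "apply_moves", "data": {"moves": [{"dx": 0.12,"dy": -0.08,"dz": 0,"yaw": 0},{"dx": 0.24,"dy": -0.16,"dz": 0,"yaw": 0},{"dx": 0.37,"dy": -0.24,"dz": 0,"yaw": 0},{"dx": 0.5,"dy": -0.32,"dz": 0,"yaw": 0},{"dx": 0.62,"dy": -0.4,"dz": 0,"yaw": 0},{"dx": 0.75,"dy": -0.48,"dz": 0,"yaw": 0},{"dx": 0.87,"dy": -0.56,"dz": 0,"yaw": 0},{"dx": 1,"dy": -0.63,"dz": 0,"yaw": 0}]}}

```text
time_s: 6.2
ee_pos: [0.473, -0.1582, 0.1031]
orientation: [-3.138, -0.001, 1.571]
force: [0.5, 0.5, -1.3]
finger_gap: 0.0592
gripper_force: 32.9
```

Request:
{"op": "apply_moves", "data": {"moves": [{"dx": 0.12,"dy": 0,"dz": 0,"yaw": 0},{"dx": 0.24,"dy": 0,"dz": 0,"yaw": 0},{"dx": 0.37,"dy": 0,"dz": 0,"yaw": 0},{"dx": 0.5,"dy": 0,"dz": 0,"yaw": 0},{"dx": 0.62,"dy": 0,"dz": 0,"yaw": 0},{"dx": 0.75,"dy": 0,"dz": 0,"yaw": 0},{"dx": 0.87,"dy": 0,"dz": 0,"yaw": 0},{"dx": 1,"dy": 0,"dz": 0,"yaw": 0}]}}

```text
time_s: 6.87
ee_pos: [0.4745, -0.0581, 0.1049]
orientation: [-3.141, -0.0, 1.571]
force: [-0.4, 1.0, -1.1]
finger_gap: 0.0591
gripper_force: 32.9
```

Request:
{"op": "apply_moves", "data": {"moves": [{"dx": 0.12,"dy": 0,"dz": 0,"yaw": 0},{"dx": 0.24,"dy": 0,"dz": 0,"yaw": 0},{"dx": 0.37,"dy": 0,"dz": 0,"yaw": 0},{"dx": 0.5,"dy": 0,"dz": 0,"yaw": 0},{"dx": 0.62,"dy": 0,"dz": 0,"yaw": 0},{"dx": 0.75,"dy": 0,"dz": 0,"yaw": 0},{"dx": 0.87,"dy": 0,"dz": 0,"yaw": 0},{"dx": 1,"dy": 0,"dz": 0,"yaw": 0}]}}

```text
time_s: 7.53
ee_pos: [0.4744, 0.042, 0.1052]
orientation: [-3.142, 0.0, 1.571]
force: [-0.2, -0.4, -2.0]
finger_gap: 0.0592
gripper_force: 32.9
```

Request:
{"op": "apply_moves", "data": {"moves": [{"dx": 0.1,"dy": 0,"dz": 0,"yaw": 0},{"dx": 0.2,"dy": 0,"dz": 0,"yaw": 0},{"dx": 0.28,"dy": 0,"dz": 0,"yaw": 0},{"dx": 0.28,"dy": 0,"dz": 0.1,"yaw": 0},{"dx": 0.28,"dy": 0,"dz": 0.2,"yaw": 0},{"dx": 0.28,"dy": 0,"dz": 0.3,"yaw": 0},{"dx": 0.28,"dy": 0,"dz": 0.4,"yaw": 0},{"dx": 0.28,"dy": 0,"dz": 0.4,"yaw": 0}]}}

```text
time_s: 8.2
ee_pos: [0.4727, 0.0683, 0.0616]
orientation: [-3.136, 0.001, 1.57]
force: [-0.6, 0.2, -1.8]
finger_gap: 0.0592
gripper_force: 32.8
```

Request:
{"op": "apply_moves", "data": {"moves": [{"dx": 0,"dy": 0,"dz": 0.1,"yaw": 0},{"dx": 0,"dy": 0,"dz": 0.2,"yaw": 0},{"dx": 0,"dy": 0,"dz": 0.3,"yaw": 0},{"dx": 0,"dy": 0,"dz": 0.38,"yaw": 0},{"dx": 0,"dy": 0,"dz": 0.44,"yaw": 0},{"dx": 0,"dy": 0,"dz": 0.5,"yaw": 0},{"dx": 0,"dy": 0,"dz": 0.52,"yaw": 0},{"dx": 0,"dy": 0,"dz": 0.52,"yaw": 0}]}}

```text
time_s: 8.87
ee_pos: [0.4741, 0.0689, 0.0126]
orientation: [-3.141, 0.0, 1.571]
force: [-0.1, 0.8, -1.4]
finger_gap: 0.0588
gripper_force: 32.9
```

Request:
{"op": "apply_moves", "data": {"moves": [{"dx": 0,"dy": 0,"dz": 0,"yaw": 0},{"dx": 0,"dy": 0,"dz": 0,"yaw": 0},{"dx": 0,"dy": 0,"dz": 0,"yaw": 0},{"dx": 0,"dy": 0,"dz": 0,"yaw": 0},{"dx": 0,"dy": 0,"dz": 0,"yaw": 0},{"dx": 0,"dy": 0,"dz": -0.1,"yaw": 0},{"dx": 0,"dy": 0,"dz": -0.3,"yaw": 0},{"dx": 0,"dy": 0,"dz": -0.6,"yaw": 0}], "gripper": 0}}

```text
time_s: 9.53
ee_pos: [0.4726, 0.0687, 0.0718]
orientation: [-3.136, 0.0, 1.571]
force: [0.6, 0.5, -0.8]
finger_gap: 0.0852
gripper_force: 0.0
```

Request:
{"op": "apply_moves", "data": {"moves": [{"dx": -0.1,"dy": 0,"dz": -0.2,"yaw": 0},{"dx": -0.2,"dy": 0,"dz": -0.4,"yaw": 0},{"dx": -0.4,"dy": 0,"dz": -0.5,"yaw": 0},{"dx": -0.7,"dy": 0,"dz": -0.5,"yaw": 0},{"dx": -1,"dy": 0.0,"dz": -0.5,"yaw": 0},{"dx": -1,"dy": 0,"dz": -0.5,"yaw": 0},{"dx": -1,"dy": 0,"dz": -0.5,"yaw": 0},{"dx": -1,"dy": 0,"dz": -0.5,"yaw": 0}]}}

```text
time_s: 10.2
ee_pos: [0.4745, -0.0308, 0.1238]
orientation: [3.141, -0.001, 1.57]
force: [0.3, -0.1, 0.3]
finger_gap: 0.0852
gripper_force: 0.0
```

Request:
{"op": "apply_moves", "data": {"moves": [{"dx": -0.25,"dy": 0.15,"dz": 0,"yaw": 0},{"dx": -0.5,"dy": 0.3,"dz": 0,"yaw": 0},{"dx": -0.75,"dy": 0.45,"dz": 0,"yaw": 0},{"dx": -1,"dy": 0.6,"dz": 0,"yaw": 0},{"dx": -1,"dy": 0.6,"dz": 0,"yaw": 0},{"dx": -1,"dy": 0.6,"dz": 0,"yaw": 0},{"dx": -1,"dy": 0.6,"dz": 0,"yaw": 0},{"dx": -1,"dy": 0.6,"dz": 0,"yaw": 0}]}}

```text
time_s: 10.87
ee_pos: [0.5343, -0.1296, 0.1234]
orientation: [-3.141, -0.0, 1.572]
force: [0.7, -0.2, -0.1]
finger_gap: 0.0854
gripper_force: 0.0
```

Request:
{"op": "apply_moves", "data": {"moves": [{"dx": -0.25,"dy": 0.2,"dz": 0,"yaw": 0},{"dx": -0.5,"dy": 0.4,"dz": 0,"yaw": 0},{"dx": -0.75,"dy": 0.6,"dz": 0,"yaw": 0},{"dx": -1,"dy": 0.74,"dz": 0,"yaw": 0},{"dx": -1,"dy": 0.74,"dz": 0,"yaw": 0},{"dx": -1,"dy": 0.74,"dz": 0,"yaw": 0},{"dx": -1,"dy": 0.74,"dz": 0,"yaw": 0},{"dx": -1,"dy": 0.74,"dz": 0,"yaw": 0}]}}

```text
time_s: 11.53
ee_pos: [0.6082, -0.2296, 0.1239]
orientation: [3.141, -0.0, 1.572]
force: [0.4, 0.1, 0.3]
finger_gap: 0.0857
gripper_force: 0.0
```

Request:
{"op": "apply_moves", "data": {"moves": [{"dx": -0.2,"dy": 0,"dz": 0.1,"yaw": 0},{"dx": -0.4,"dy": 0,"dz": 0.2,"yaw": 0},{"dx": -0.47,"dy": 0,"dz": 0.3,"yaw": 0},{"dx": -0.47,"dy": 0,"dz": 0.4,"yaw": 0},{"dx": -0.47,"dy": 0,"dz": 0.5,"yaw": 0},{"dx": -0.47,"dy": 0,"dz": 0.6,"yaw": 0},{"dx": -0.47,"dy": 0,"dz": 0.6,"yaw": 0},{"dx": -0.47,"dy": 0,"dz": 0.6,"yaw": 0}]}}

```text
time_s: 12.2
ee_pos: [0.6081, -0.2769, 0.0622]
orientation: [-3.14, -0.001, 1.572]
force: [-1.0, -0.3, 0.6]
finger_gap: 0.0854
gripper_force: 0.0
```

```bash
cat >> h.py <<'E'
def wristbasket(zr=.026):
    im,d=camera('wrist');c=get_calibration('wrist');P=cloud(c,d);hsv=cv2.cvtColor(im,cv2.COLOR_RGB2HSV)
    m=((hsv[...,1]<60)&(hsv[...,2]>70)&(P[...,2]>zr-.006)&(P[...,2]<zr+.006)).astype(np.uint8)
    m=cv2.morphologyEx(m,cv2.MORPH_CLOSE,np.ones((5,5)))
    out=[]
    for k in cv2.findContours(m,cv2.RETR_EXTERNAL,cv2.CHAIN_APPROX_NONE)[0]:
        (u,v),r=cv2.minEnclosingCircle(k)
        if r>30: out.append(((round(u),round(v)),round(r),plane(c,[(u,v)],zr)[0].round(4)))
    return im,out
E
python3 - <<'E'
from h import *
print(get_state()['ee_pos']);im,o=wristbasket();print(o);save('w2.png',im)
E
```

```text
[ 0.60809324 -0.27690881  0.06220607]
[((320, 290), 64, array([ 0.6094, -0.2795,  0.026 ])), ((372, 20), 76, array([ 0.6305, -0.1641,  0.026 ]))]
```

Request:
{"op": "apply_moves", "data": {"moves": [{"dx": -0.02,"dy": 0.01,"dz": 0.1,"yaw": 0},{"dx": -0.02,"dy": 0.01,"dz": 0.2,"yaw": 0},{"dx": -0.02,"dy": 0.01,"dz": 0.3,"yaw": 0},{"dx": -0.02,"dy": 0.01,"dz": 0.4,"yaw": 0},{"dx": -0.02,"dy": 0.01,"dz": 0.5,"yaw": 0},{"dx": -0.02,"dy": 0.01,"dz": 0.55,"yaw": 0},{"dx": -0.02,"dy": 0.01,"dz": 0.55,"yaw": 0},{"dx": -0.02,"dy": 0.01,"dz": 0.55,"yaw": 0}]}}

```text
time_s: 12.92
ee_pos: [0.6092, -0.28, 0.0077]
orientation: [-3.141, -0.0, 1.571]
force: [-0.9, -0.5, 0.9]
finger_gap: 0.0854
gripper_force: 0.0
```

Request:
{"op": "apply_moves", "data": {"moves": [{"dx": 0,"dy": 0,"dz": 0,"yaw": 0},{"dx": 0,"dy": 0,"dz": 0,"yaw": 0},{"dx": 0,"dy": 0,"dz": 0,"yaw": 0},{"dx": 0,"dy": 0,"dz": 0,"yaw": 0},{"dx": 0,"dy": 0,"dz": 0,"yaw": 0},{"dx": 0,"dy": 0,"dz": 0,"yaw": 0},{"dx": 0,"dy": 0,"dz": 0,"yaw": 0},{"dx": 0,"dy": 0,"dz": 0,"yaw": 0}], "gripper": 1}}

```text
time_s: 13.58
ee_pos: [0.6101, -0.2805, 0.0098]
orientation: [3.14, 0.001, 1.571]
force: [-0.5, 0.5, 5.3]
finger_gap: 0.0587
gripper_force: 32.9
```

Request:
{"op": "apply_moves", "data": {"moves": [{"dx": 0,"dy": 0,"dz": -0.15,"yaw": 0},{"dx": 0,"dy": 0,"dz": -0.3,"yaw": 0},{"dx": 0,"dy": 0,"dz": -0.5,"yaw": 0},{"dx": 0,"dy": 0,"dz": -0.7,"yaw": 0},{"dx": 0,"dy": 0,"dz": -0.9,"yaw": 0},{"dx": 0,"dy": 0,"dz": -1,"yaw": 0},{"dx": 0,"dy": 0,"dz": -1,"yaw": 0},{"dx": 0,"dy": 0,"dz": -1,"yaw": 0}]}}

```text
time_s: 14.25
ee_pos: [0.6096, -0.2801, 0.108]
orientation: [3.141, 0.0, 1.571]
force: [0.8, 1.1, -1.6]
finger_gap: 0.0586
gripper_force: 32.7
```

Request:
{"op": "apply_moves", "data": {"moves": [{"dx": 0.12,"dy": -0.08,"dz": 0,"yaw": 0},{"dx": 0.24,"dy": -0.16,"dz": 0,"yaw": 0},{"dx": 0.37,"dy": -0.24,"dz": 0,"yaw": 0},{"dx": 0.5,"dy": -0.32,"dz": 0,"yaw": 0},{"dx": 0.62,"dy": -0.4,"dz": 0,"yaw": 0},{"dx": 0.75,"dy": -0.48,"dz": 0,"yaw": 0},{"dx": 0.87,"dy": -0.56,"dz": 0,"yaw": 0},{"dx": 1,"dy": -0.67,"dz": 0,"yaw": 0}]}}

```text
time_s: 14.92
ee_pos: [0.5412, -0.1792, 0.1055]
orientation: [-3.138, -0.001, 1.571]
force: [0.2, -0.7, -0.9]
finger_gap: 0.0587
gripper_force: 32.8
```

Request:
{"op": "apply_moves", "data": {"moves": [{"dx": 0.12,"dy": -0.08,"dz": 0,"yaw": 0},{"dx": 0.24,"dy": -0.16,"dz": 0,"yaw": 0},{"dx": 0.37,"dy": -0.24,"dz": 0,"yaw": 0},{"dx": 0.5,"dy": -0.32,"dz": 0,"yaw": 0},{"dx": 0.62,"dy": -0.4,"dz": 0,"yaw": 0},{"dx": 0.75,"dy": -0.48,"dz": 0,"yaw": 0},{"dx": 0.87,"dy": -0.56,"dz": 0,"yaw": 0},{"dx": 1,"dy": -0.67,"dz": 0,"yaw": 0}]}}

```text
time_s: 15.58
ee_pos: [0.4742, -0.0794, 0.1057]
orientation: [-3.138, -0.001, 1.571]
force: [0.3, -0.3, -0.8]
finger_gap: 0.0586
gripper_force: 32.8
```

Request:
{"op": "apply_moves", "data": {"moves": [{"dx": 0.12,"dy": 0,"dz": 0,"yaw": 0},{"dx": 0.24,"dy": 0,"dz": 0,"yaw": 0},{"dx": 0.37,"dy": 0,"dz": 0,"yaw": 0},{"dx": 0.5,"dy": 0,"dz": 0,"yaw": 0},{"dx": 0.62,"dy": 0,"dz": 0,"yaw": 0},{"dx": 0.75,"dy": 0,"dz": 0,"yaw": 0},{"dx": 0.87,"dy": 0,"dz": 0,"yaw": 0},{"dx": 1,"dy": 0,"dz": 0,"yaw": 0}]}}

```text
time_s: 16.25
ee_pos: [0.4756, 0.0209, 0.1073]
orientation: [-3.14, -0.0, 1.571]
force: [0.3, -0.6, -0.6]
finger_gap: 0.0589
gripper_force: 32.8
```

Request:
{"op": "apply_moves", "data": {"moves": [{"dx": 0.12,"dy": 0,"dz": 0,"yaw": 0},{"dx": 0.24,"dy": 0,"dz": 0,"yaw": 0},{"dx": 0.37,"dy": 0,"dz": 0,"yaw": 0},{"dx": 0.5,"dy": 0,"dz": 0,"yaw": 0},{"dx": 0.62,"dy": 0,"dz": 0,"yaw": 0},{"dx": 0.75,"dy": 0,"dz": 0,"yaw": 0},{"dx": 0.87,"dy": 0,"dz": 0,"yaw": 0},{"dx": 1,"dy": 0,"dz": 0,"yaw": 0}]}}

```text
time_s: 16.92
ee_pos: [0.4754, 0.1209, 0.1077]
orientation: [-3.141, 0.0, 1.571]
force: [-0.3, -0.5, -1.0]
finger_gap: 0.0585
gripper_force: 32.8
```

Request:
{"op": "apply_moves", "data": {"moves": [{"dx": 0.14,"dy": 0,"dz": 0,"yaw": 0},{"dx": 0.28,"dy": 0,"dz": 0,"yaw": 0},{"dx": 0.4,"dy": 0,"dz": 0,"yaw": 0},{"dx": 0.4,"dy": 0,"dz": 0.1,"yaw": 0},{"dx": 0.4,"dy": 0,"dz": 0.2,"yaw": 0},{"dx": 0.4,"dy": 0,"dz": 0.3,"yaw": 0},{"dx": 0.4,"dy": 0,"dz": 0.4,"yaw": 0},{"dx": 0.4,"dy": 0,"dz": 0.4,"yaw": 0}]}}

```text
time_s: 17.58
ee_pos: [0.4738, 0.1589, 0.0646]
orientation: [-3.136, 0.002, 1.57]
force: [-0.7, 0.2, -1.3]
finger_gap: 0.0587
gripper_force: 32.8
```

Request:
{"op": "apply_moves", "data": {"moves": [{"dx": 0,"dy": 0,"dz": 0.1,"yaw": 0},{"dx": 0,"dy": 0,"dz": 0.2,"yaw": 0},{"dx": 0,"dy": 0,"dz": 0.3,"yaw": 0},{"dx": 0,"dy": 0,"dz": 0.38,"yaw": 0},{"dx": 0,"dy": 0,"dz": 0.44,"yaw": 0},{"dx": 0,"dy": 0,"dz": 0.5,"yaw": 0},{"dx": 0,"dy": 0,"dz": 0.52,"yaw": 0},{"dx": 0,"dy": 0,"dz": 0.52,"yaw": 0}]}}

```text
time_s: 18.25
ee_pos: [0.4751, 0.1598, 0.0156]
orientation: [-3.141, 0.0, 1.571]
force: [0.3, 0.3, -1.4]
finger_gap: 0.0586
gripper_force: 32.8
```

Request:
{"op": "apply_moves", "data": {"moves": [{"dx": 0,"dy": 0,"dz": 0,"yaw": 0},{"dx": 0,"dy": 0,"dz": 0,"yaw": 0},{"dx": 0,"dy": 0,"dz": 0,"yaw": 0},{"dx": 0,"dy": 0,"dz": 0,"yaw": 0},{"dx": 0,"dy": 0,"dz": 0,"yaw": 0},{"dx": 0,"dy": 0,"dz": -0.1,"yaw": 0},{"dx": 0,"dy": 0,"dz": -0.3,"yaw": 0},{"dx": 0,"dy": 0,"dz": -0.6,"yaw": 0}], "gripper": 0}}

```text
time_s: 18.92
ee_pos: [0.4737, 0.1594, 0.0747]
orientation: [-3.136, 0.001, 1.571]
force: [0.9, -0.8, 1.2]
finger_gap: 0.0855
gripper_force: 0.0
```

Request:
{"op": "apply_moves", "data": {"moves": [{"dx": -0.1,"dy": 0,"dz": -0.2,"yaw": 0},{"dx": -0.2,"dy": 0,"dz": -0.4,"yaw": 0},{"dx": -0.4,"dy": 0,"dz": -0.5,"yaw": 0},{"dx": -0.7,"dy": 0,"dz": -0.5,"yaw": 0},{"dx": -1,"dy": 0.0,"dz": -0.5,"yaw": 0},{"dx": -1,"dy": 0,"dz": -0.5,"yaw": 0},{"dx": -1,"dy": 0,"dz": -0.5,"yaw": 0},{"dx": -1,"dy": 0,"dz": -0.5,"yaw": 0}]}}

```text
time_s: 19.58
ee_pos: [0.4755, 0.0602, 0.1269]
orientation: [3.141, -0.001, 1.57]
force: [0.8, 0.6, 0.2]
finger_gap: 0.0856
gripper_force: 0.0
```

Request:
{"op": "apply_moves", "data": {"moves": [{"dx": -0.25,"dy": 0,"dz": 0,"yaw": 0},{"dx": -0.5,"dy": 0.1,"dz": 0,"yaw": 0},{"dx": -0.75,"dy": 0.2,"dz": 0,"yaw": 0},{"dx": -1,"dy": 0.3,"dz": 0,"yaw": 0},{"dx": -1,"dy": 0.55,"dz": 0,"yaw": 0},{"dx": -1,"dy": 0.55,"dz": 0,"yaw": 0},{"dx": -1,"dy": 0.55,"dz": 0,"yaw": 0},{"dx": -1,"dy": 0.55,"dz": 0,"yaw": 0}]}}

```text
time_s: 20.25
ee_pos: [0.5302, -0.0389, 0.1261]
orientation: [-3.141, -0.0, 1.572]
force: [-0.8, 0.7, 0.6]
finger_gap: 0.0856
gripper_force: 0.0
```

Request:
{"op": "apply_moves", "data": {"moves": [{"dx": -0.25,"dy": 0.25,"dz": 0,"yaw": 0},{"dx": -0.5,"dy": 0.5,"dz": 0,"yaw": 0},{"dx": -0.75,"dy": 0.75,"dz": 0,"yaw": 0},{"dx": -1,"dy": 1,"dz": 0,"yaw": 0},{"dx": -1,"dy": 1,"dz": 0,"yaw": 0},{"dx": -1,"dy": 1,"dz": 0,"yaw": 0},{"dx": -1,"dy": 1,"dz": 0,"yaw": 0},{"dx": -1,"dy": 1,"dz": 0,"yaw": 0}]}}

```text
time_s: 20.92
ee_pos: [0.63, -0.1387, 0.1273]
orientation: [3.141, -0.0, 1.572]
force: [-1.1, 0.8, 0.2]
finger_gap: 0.0851
gripper_force: 0.0
```

Request:
{"op": "apply_moves", "data": {"moves": [{"dx": -0.2,"dy": 0,"dz": 0.1,"yaw": 0},{"dx": -0.23,"dy": 0,"dz": 0.2,"yaw": 0},{"dx": -0.23,"dy": 0,"dz": 0.3,"yaw": 0},{"dx": -0.23,"dy": 0,"dz": 0.4,"yaw": 0},{"dx": -0.23,"dy": 0,"dz": 0.5,"yaw": 0},{"dx": -0.23,"dy": 0,"dz": 0.6,"yaw": 0},{"dx": -0.23,"dy": 0,"dz": 0.6,"yaw": 0},{"dx": -0.23,"dy": 0,"dz": 0.6,"yaw": 0}]}}

```text
time_s: 21.58
ee_pos: [0.6299, -0.1625, 0.065]
orientation: [-3.14, -0.001, 1.571]
force: [-0.6, -0.4, 0.0]
finger_gap: 0.0854
gripper_force: 0.0
```

```bash
python3 - <<'E'
from h import *
print(get_state()['ee_pos']);im,o=wristbasket();print(o);save('w3.png',im)
E
```

```text
[ 0.62990793 -0.16247056  0.06501844]
[((318, 281), 63, array([ 0.6306, -0.1615,  0.026 ])), ((466, 110), 54, array([ 0.694 , -0.0836,  0.026 ])), ((527, 104), 72, array([ 0.7204, -0.0806,  0.026 ])), ((94, 28), 97, array([ 0.5375, -0.0504,  0.026 ]))]
```

Request:
{"op": "apply_moves", "data": {"moves": [{"dx": 0.01,"dy": 0.0,"dz": 0.1,"yaw": 0},{"dx": 0.01,"dy": 0.0,"dz": 0.2,"yaw": 0},{"dx": 0.01,"dy": 0.0,"dz": 0.3,"yaw": 0},{"dx": 0.01,"dy": 0.0,"dz": 0.4,"yaw": 0},{"dx": 0.01,"dy": 0.0,"dz": 0.5,"yaw": 0},{"dx": 0.01,"dy": 0.0,"dz": 0.57,"yaw": 0},{"dx": 0.01,"dy": 0.0,"dz": 0.57,"yaw": 0},{"dx": 0.01,"dy": 0.0,"dz": 0.57,"yaw": 0}]}}

```text
time_s: 22.3
ee_pos: [0.63, -0.162, 0.0084]
orientation: [-3.14, -0.0, 1.571]
force: [-0.0, -0.5, 0.6]
finger_gap: 0.0855
gripper_force: 0.0
```

Request:
{"op": "apply_moves", "data": {"moves": [{"dx": 0,"dy": 0,"dz": 0,"yaw": 0},{"dx": 0,"dy": 0,"dz": 0,"yaw": 0},{"dx": 0,"dy": 0,"dz": 0,"yaw": 0},{"dx": 0,"dy": 0,"dz": 0,"yaw": 0},{"dx": 0,"dy": 0,"dz": 0,"yaw": 0},{"dx": 0,"dy": 0,"dz": 0,"yaw": 0},{"dx": 0,"dy": 0,"dz": 0,"yaw": 0},{"dx": 0,"dy": 0,"dz": 0,"yaw": 0}], "gripper": 1}}

```text
time_s: 22.97
ee_pos: [0.6312, -0.1624, 0.0109]
orientation: [3.139, 0.001, 1.571]
force: [0.0, 0.0, 5.4]
finger_gap: 0.0595
gripper_force: 32.9
```

Request:
{"op": "apply_moves", "data": {"moves": [{"dx": 0,"dy": 0,"dz": -0.15,"yaw": 0},{"dx": 0,"dy": 0,"dz": -0.3,"yaw": 0},{"dx": 0,"dy": 0,"dz": -0.5,"yaw": 0},{"dx": 0,"dy": 0,"dz": -0.7,"yaw": 0},{"dx": 0,"dy": 0,"dz": -0.9,"yaw": 0},{"dx": 0,"dy": 0,"dz": -1,"yaw": 0},{"dx": 0,"dy": 0,"dz": -1,"yaw": 0},{"dx": 0,"dy": 0,"dz": -1,"yaw": 0}]}}

```text
time_s: 23.63
ee_pos: [0.6306, -0.1621, 0.109]
orientation: [3.141, 0.0, 1.571]
force: [-1.0, 0.6, -1.9]
finger_gap: 0.0595
gripper_force: 32.8
```

Request:
{"op": "apply_moves", "data": {"moves": [{"dx": 0.1,"dy": -0.12,"dz": 0,"yaw": 0},{"dx": 0.2,"dy": -0.24,"dz": 0,"yaw": 0},{"dx": 0.3,"dy": -0.36,"dz": 0,"yaw": 0},{"dx": 0.4,"dy": -0.48,"dz": 0,"yaw": 0},{"dx": 0.5,"dy": -0.6,"dz": 0,"yaw": 0},{"dx": 0.6,"dy": -0.72,"dz": 0,"yaw": 0},{"dx": 0.7,"dy": -0.84,"dz": 0,"yaw": 0},{"dx": 0.8,"dy": -0.95,"dz": 0,"yaw": 0}]}}

```text
time_s: 24.3
ee_pos: [0.5337, -0.0814, 0.1066]
orientation: [-3.138, -0.001, 1.571]
force: [0.2, -0.3, -0.1]
finger_gap: 0.0593
gripper_force: 32.8
```

Request:
{"op": "apply_moves", "data": {"moves": [{"dx": 0.12,"dy": -0.1,"dz": 0,"yaw": 0},{"dx": 0.24,"dy": -0.2,"dz": 0,"yaw": 0},{"dx": 0.37,"dy": -0.3,"dz": 0,"yaw": 0},{"dx": 0.5,"dy": -0.4,"dz": 0,"yaw": 0},{"dx": 0.62,"dy": -0.5,"dz": 0,"yaw": 0},{"dx": 0.75,"dy": -0.6,"dz": 0,"yaw": 0},{"dx": 0.87,"dy": -0.6,"dz": 0,"yaw": 0},{"dx": 1,"dy": -0.6,"dz": 0,"yaw": 0}]}}

```text
time_s: 24.97
ee_pos: [0.4741, 0.0184, 0.107]
orientation: [-3.138, -0.0, 1.571]
force: [0.4, 0.0, -1.4]
finger_gap: 0.0591
gripper_force: 32.8
```

Request:
{"op": "apply_moves", "data": {"moves": [{"dx": 0.12,"dy": 0,"dz": 0,"yaw": 0},{"dx": 0.24,"dy": 0,"dz": 0,"yaw": 0},{"dx": 0.37,"dy": 0,"dz": 0,"yaw": 0},{"dx": 0.5,"dy": 0,"dz": 0,"yaw": 0},{"dx": 0.62,"dy": 0,"dz": 0,"yaw": 0},{"dx": 0.75,"dy": 0,"dz": 0,"yaw": 0},{"dx": 0.87,"dy": 0,"dz": 0,"yaw": 0},{"dx": 1,"dy": 0,"dz": 0,"yaw": 0}]}}

```text
time_s: 25.63
ee_pos: [0.4749, 0.1185, 0.108]
orientation: [-3.14, 0.0, 1.571]
force: [0.8, 1.0, -1.2]
finger_gap: 0.059
gripper_force: 32.8
```

Request:
{"op": "apply_moves", "data": {"moves": [{"dx": 0.12,"dy": 0,"dz": 0,"yaw": 0},{"dx": 0.24,"dy": 0,"dz": 0,"yaw": 0},{"dx": 0.37,"dy": 0,"dz": 0,"yaw": 0},{"dx": 0.5,"dy": 0,"dz": 0,"yaw": 0},{"dx": 0.62,"dy": 0,"dz": 0,"yaw": 0},{"dx": 0.75,"dy": 0,"dz": 0,"yaw": 0},{"dx": 0.87,"dy": 0,"dz": 0,"yaw": 0},{"dx": 1,"dy": 0,"dz": 0,"yaw": 0}]}}

```text
time_s: 26.3
ee_pos: [0.4754, 0.219, 0.1092]
orientation: [-3.141, 0.0, 1.571]
force: [0.6, -0.6, -1.4]
finger_gap: 0.059
gripper_force: 32.8
```

Request:
{"op": "apply_moves", "data": {"moves": [{"dx": 0.14,"dy": 0,"dz": 0,"yaw": 0},{"dx": 0.28,"dy": 0,"dz": 0,"yaw": 0},{"dx": 0.32,"dy": 0,"dz": 0,"yaw": 0},{"dx": 0.32,"dy": 0,"dz": 0.1,"yaw": 0},{"dx": 0.32,"dy": 0,"dz": 0.2,"yaw": 0},{"dx": 0.32,"dy": 0,"dz": 0.3,"yaw": 0},{"dx": 0.32,"dy": 0,"dz": 0.4,"yaw": 0},{"dx": 0.32,"dy": 0,"dz": 0.4,"yaw": 0}]}}

```text
time_s: 26.97
ee_pos: [0.4739, 0.2486, 0.0655]
orientation: [-3.137, 0.002, 1.57]
force: [-0.7, 0.3, -2.0]
finger_gap: 0.0594
gripper_force: 32.8
```

Request:
{"op": "apply_moves", "data": {"moves": [{"dx": 0,"dy": 0,"dz": 0.1,"yaw": 0},{"dx": 0,"dy": 0,"dz": 0.2,"yaw": 0},{"dx": 0,"dy": 0,"dz": 0.3,"yaw": 0},{"dx": 0,"dy": 0,"dz": 0.38,"yaw": 0},{"dx": 0,"dy": 0,"dz": 0.44,"yaw": 0},{"dx": 0,"dy": 0,"dz": 0.5,"yaw": 0},{"dx": 0,"dy": 0,"dz": 0.52,"yaw": 0},{"dx": 0,"dy": 0,"dz": 0.52,"yaw": 0}]}}

```text
time_s: 27.63
ee_pos: [0.4752, 0.2498, 0.0167]
orientation: [-3.141, 0.0, 1.571]
force: [0.2, 0.6, -1.0]
finger_gap: 0.0592
gripper_force: 32.8
```

Request:
{"op": "apply_moves", "data": {"moves": [{"dx": 0,"dy": 0,"dz": 0,"yaw": 0},{"dx": 0,"dy": 0,"dz": 0,"yaw": 0},{"dx": 0,"dy": 0,"dz": 0,"yaw": 0},{"dx": 0,"dy": 0,"dz": 0,"yaw": 0},{"dx": 0,"dy": 0,"dz": 0,"yaw": 0},{"dx": 0,"dy": 0,"dz": -0.1,"yaw": 0},{"dx": 0,"dy": 0,"dz": -0.3,"yaw": 0},{"dx": 0,"dy": 0,"dz": -0.6,"yaw": 0}], "gripper": 0}}

```text
time_s: 28.3
ee_pos: [0.4738, 0.2491, 0.0756]
orientation: [-3.137, 0.002, 1.571]
force: [-0.8, 0.2, 0.8]
finger_gap: 0.0854
gripper_force: 0.0
```

Request:
{"op": "apply_moves", "data": {"moves": [{"dx": -0.1,"dy": 0,"dz": -0.2,"yaw": 0},{"dx": -0.2,"dy": 0,"dz": -0.4,"yaw": 0},{"dx": -0.4,"dy": 0,"dz": -0.5,"yaw": 0},{"dx": -0.7,"dy": 0,"dz": -0.5,"yaw": 0},{"dx": -1,"dy": 0.0,"dz": -0.5,"yaw": 0},{"dx": -1,"dy": 0,"dz": -0.5,"yaw": 0},{"dx": -1,"dy": 0,"dz": -0.5,"yaw": 0},{"dx": -1,"dy": 0,"dz": -0.5,"yaw": 0}]}}

```text
time_s: 28.97
ee_pos: [0.4756, 0.1502, 0.1279]
orientation: [3.141, -0.001, 1.57]
force: [-0.0, -0.4, -0.2]
finger_gap: 0.0853
gripper_force: 0.0
```

Request:
{"op": "apply_moves", "data": {"moves": [{"dx": -0.25,"dy": 0,"dz": 0,"yaw": 0},{"dx": -0.5,"dy": 0,"dz": 0,"yaw": 0},{"dx": -0.75,"dy": 0,"dz": 0,"yaw": 0},{"dx": -1,"dy": 0,"dz": 0,"yaw": 0},{"dx": -1,"dy": 0,"dz": 0,"yaw": 0},{"dx": -1,"dy": 0,"dz": 0,"yaw": 0},{"dx": -1,"dy": 0,"dz": 0,"yaw": 0},{"dx": -1,"dy": 0,"dz": 0,"yaw": 0}]}}

```text
time_s: 29.63
ee_pos: [0.4755, 0.0512, 0.1273]
orientation: [-3.141, -0.001, 1.572]
force: [0.6, 1.0, -0.2]
finger_gap: 0.0854
gripper_force: 0.0
```

Request:
{"op": "apply_moves", "data": {"moves": [{"dx": -0.25,"dy": 0,"dz": 0,"yaw": 0},{"dx": -0.5,"dy": 0,"dz": 0,"yaw": 0},{"dx": -0.75,"dy": 0,"dz": 0,"yaw": 0},{"dx": -1,"dy": 0,"dz": 0,"yaw": 0},{"dx": -1,"dy": 0,"dz": 0,"yaw": 0},{"dx": -1,"dy": 0,"dz": 0,"yaw": 0},{"dx": -1,"dy": 0,"dz": 0,"yaw": 0},{"dx": -1,"dy": 0,"dz": 0,"yaw": 0}]}}

```text
time_s: 30.3
ee_pos: [0.4756, -0.0488, 0.1273]
orientation: [-3.142, -0.001, 1.573]
force: [0.3, -0.4, -0.0]
finger_gap: 0.085
gripper_force: 0.0
```

Request:
{"op": "apply_moves", "data": {"moves": [{"dx": -0.25,"dy": 0,"dz": 0,"yaw": 0},{"dx": -0.5,"dy": 0,"dz": 0,"yaw": 0},{"dx": -0.75,"dy": 0,"dz": 0,"yaw": 0},{"dx": -1,"dy": 0,"dz": 0,"yaw": 0},{"dx": -1,"dy": 0,"dz": 0,"yaw": 0},{"dx": -1,"dy": 0,"dz": 0,"yaw": 0},{"dx": -1,"dy": 0,"dz": 0,"yaw": 0},{"dx": -1,"dy": 0,"dz": 0,"yaw": 0}]}}

```text
time_s: 30.97
ee_pos: [0.4757, -0.1488, 0.1273]
orientation: [3.142, -0.001, 1.573]
force: [0.5, -0.5, -0.2]
finger_gap: 0.0851
gripper_force: 0.0
```

```bash
cat >> h.py <<'E'
def wristtabs(z=.014):
    im,d=camera('wrist');c=get_calibration('wrist');hsv=cv2.cvtColor(im,cv2.COLOR_RGB2HSV);P=cloud(c,d)
    m=((hsv[...,1]<40)&(hsv[...,2]>170)&(abs(P[...,2]-z)<.004)).astype(np.uint8);out=[]
    for k in cv2.findContours(m,cv2.RETR_EXTERNAL,cv2.CHAIN_APPROX_NONE)[0]:
        (u,v),r=cv2.minEnclosingCircle(k)
        if r>10: out.append(((round(u),round(v)),round(r),plane(c,[(u,v)],z)[0].round(4)))
    return im,out
E
python3 - <<'E'
from h import *
np.set_printoptions(precision=4,suppress=True)
print(get_state()['ee_pos']);im,c,P,hsv=look();save('top2.png',im[130:370,100:540])
for t in tablets(im,c,hsv): print('tab',np.round(t[0],1),t[1],t[2])
for t in baskets(im,c,P,hsv,.024,.039): print('bas',np.round(t[0],1),t[1],t[2])
im,o=wristtabs();[print(a) for a in o];save('w4.png',im)
E
```

```text
[ 0.4757 -0.1488  0.1273]
tab [447.1 394.1] 186.0 [ 0.2417 -0.2417  0.011 ]
tab [424.2 380.8] 110.5 [ 0.2699 -0.1943  0.011 ]
tab [481.6 318.7] 58.0 [ 0.3979 -0.3217  0.011 ]
tab [448.3 312.3] 51.0 [ 0.4123 -0.2506  0.011 ]
tab [586.3 243.3] 52.5 [ 0.5583 -0.565   0.011 ]
tab [ 68.9 178.1] 102.0 [0.7133 0.5781 0.011 ]
tab [616.1  99.7] 59.5 [ 0.8935 -0.6678  0.011 ]
bas [117.  292.5] 18.927593231201172 [0.4581 0.4513 0.031 ]
bas [299.9 284.8] 14.204604148864746 [0.4723 0.0649 0.031 ]
bas [254.9 284.6] 14.018951416015625 [0.4734 0.1595 0.031 ]
bas [213. 285.] 14.4223051071167 [0.4731 0.2476 0.031 ]
bas [129.5 240.6] 12.628087043762207 [0.5687 0.4288 0.031 ]
bas [584.5 243.5] 17.7342472076416 [ 0.5551 -0.5513  0.031 ]
bas [ 10.  230.5] 12.175895690917969 [0.5927 0.6948 0.031 ]
bas [  5.  188.5] 10.735555648803711 [0.6867 0.7137 0.031 ]
bas [478.5 180.5] 11.510964393615723 [ 0.6956 -0.3247  0.031 ]
bas [105.5 186. ] 18.90115737915039 [0.6893 0.4869 0.031 ]
bas [367.7 172. ] 13.707608222961426 [ 0.7155 -0.0831  0.031 ]
bas [596.1 163.3] 18.749221801757812 [ 0.7348 -0.5938  0.031 ]
bas [ 37.5 142.5] 12.90358829498291 [0.7908 0.6472 0.031 ]
bas [578.5 136.5] 11.597513198852539 [ 0.7967 -0.5587  0.031 ]
((221, 450), 14, array([ 0.4009, -0.3145,  0.014 ]))
((323, 440), 12, array([ 0.4792, -0.3036,  0.014 ]))
((234, 376), 16, array([ 0.4156, -0.2484,  0.014 ]))
((350, 369), 16, array([ 0.4981, -0.242 ,  0.014 ]))
((346, 287), 17, array([ 0.4937, -0.1796,  0.014 ]))
((261, 283), 16, array([ 0.4376, -0.1772,  0.014 ]))
```

View pics/top2.png

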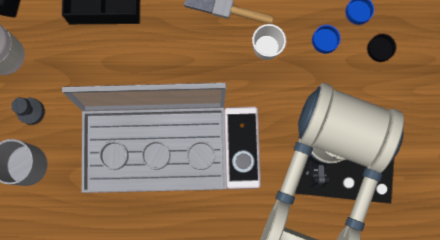

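The top view shows all three baskets standing in the tray at crop (114,156), (156,156) and (202,156), with the lid open. All six tablets are seen by the wrist camera. I start on the tablets.

Request:
{"op": "apply_moves", "data": {"moves": [{"dx": -0.3,"dy": 0.16,"dz": 0.1,"yaw": 0},{"dx": -0.315,"dy": 0.165,"dz": 0.2,"yaw": 0},{"dx": -0.315,"dy": 0.165,"dz": 0.35,"yaw": 0},{"dx": -0.315,"dy": 0.165,"dz": 0.5,"yaw": 0},{"dx": -0.315,"dy": 0.165,"dz": 0.6,"yaw": 0},{"dx": -0.315,"dy": 0.165,"dz": 0.67,"yaw": 0},{"dx": -0.315,"dy": 0.165,"dz": 0.67,"yaw": 0},{"dx": -0.315,"dy": 0.165,"dz": 0.67,"yaw": 0}], "gripper": 0.45, "grip_force": 20}}

```text
time_s: 31.73
ee_pos: [0.4919, -0.1813, 0.0604]
orientation: [-3.141, -0.0, 1.571]
force: [0.6, 0.4, -0.0]
finger_gap: 0.0475
gripper_force: 0.0
```

```bash
python3 - <<'E'
from h import *
print(get_state()['ee_pos'],get_state()['finger_gap']);im,o=wristtabs();[print(a) for a in o];save('w5.png',im)
E
```

```text
[ 0.49192019 -0.18127726  0.06036468] 0.047459110815977444
((165, 478), 10, array([ 0.4017, -0.3081,  0.014 ]))
((330, 386), 21, array([ 0.4988, -0.2425,  0.014 ]))
((322, 276), 23, array([ 0.4943, -0.1801,  0.014 ]))
((207, 270), 23, array([ 0.4382, -0.1774,  0.014 ]))
((192, 0), 71, array([ 0.4397, -0.058 ,  0.014 ]))
```

View pics/w5.png

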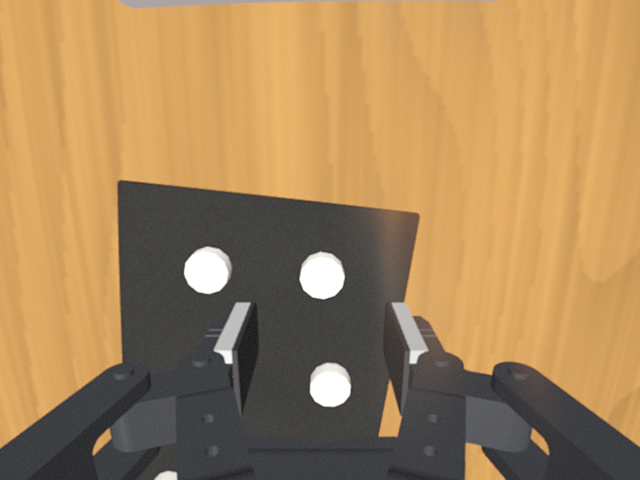

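The wrist view shows the target tablet at (322,276), centred between the fingers, with its neighbour at (207,270) clear.

Request:
{"op": "apply_moves", "data": {"moves": [{"dx": 0.01,"dy": 0.02,"dz": 0.1,"yaw": 0},{"dx": 0.01,"dy": 0.02,"dz": 0.2,"yaw": 0},{"dx": 0.01,"dy": 0.02,"dz": 0.3,"yaw": 0},{"dx": 0.01,"dy": 0.02,"dz": 0.4,"yaw": 0},{"dx": 0.01,"dy": 0.02,"dz": 0.48,"yaw": 0},{"dx": 0.01,"dy": 0.02,"dz": 0.53,"yaw": 0},{"dx": 0.01,"dy": 0.02,"dz": 0.53,"yaw": 0},{"dx": 0.01,"dy": 0.02,"dz": 0.53,"yaw": 0}]}}

```text
time_s: 32.45
ee_pos: [0.4938, -0.1805, 0.0069]
orientation: [-3.141, -0.0, 1.571]
force: [0.0, 0.6, -0.1]
finger_gap: 0.0468
gripper_force: 0.0
```

Request:
{"op": "apply_moves", "data": {"moves": [{"dx": 0,"dy": 0,"dz": 0,"yaw": 0},{"dx": 0,"dy": 0,"dz": 0,"yaw": 0},{"dx": 0,"dy": 0,"dz": 0,"yaw": 0},{"dx": 0,"dy": 0,"dz": 0,"yaw": 0},{"dx": 0,"dy": 0,"dz": 0,"yaw": 0},{"dx": 0,"dy": 0,"dz": 0,"yaw": 0},{"dx": 0,"dy": 0,"dz": 0,"yaw": 0},{"dx": 0,"dy": 0,"dz": 0,"yaw": 0}], "gripper": 1}}

```text
time_s: 33.12
ee_pos: [0.4945, -0.1809, 0.0081]
orientation: [3.14, 0.001, 1.571]
force: [0.6, 0.0, 5.8]
finger_gap: 0.0203
gripper_force: 19.9
```

Request:
{"op": "apply_moves", "data": {"moves": [{"dx": 0,"dy": 0,"dz": -0.15,"yaw": 0},{"dx": 0,"dy": 0,"dz": -0.3,"yaw": 0},{"dx": 0,"dy": 0,"dz": -0.45,"yaw": 0},{"dx": 0.1,"dy": 0,"dz": -0.6,"yaw": 0},{"dx": 0.25,"dy": 0,"dz": -0.75,"yaw": 0},{"dx": 0.4,"dy": 0,"dz": -0.83,"yaw": 0},{"dx": 0.6,"dy": 0,"dz": -0.83,"yaw": 0},{"dx": 0.8,"dy": 0,"dz": -0.83,"yaw": 0}]}}

```text
time_s: 33.78
ee_pos: [0.494, -0.1, 0.0906]
orientation: [3.141, 0.0, 1.57]
force: [-0.4, 0.4, 0.3]
finger_gap: 0.0207
gripper_force: 19.6
```

Request:
{"op": "apply_moves", "data": {"moves": [{"dx": 0.12,"dy": 0,"dz": 0,"yaw": 0},{"dx": 0.24,"dy": 0,"dz": 0,"yaw": 0},{"dx": 0.37,"dy": 0,"dz": 0,"yaw": 0},{"dx": 0.5,"dy": 0,"dz": 0,"yaw": 0},{"dx": 0.62,"dy": 0,"dz": 0,"yaw": 0},{"dx": 0.75,"dy": 0,"dz": 0,"yaw": 0},{"dx": 0.87,"dy": 0,"dz": 0,"yaw": 0},{"dx": 1,"dy": 0,"dz": 0,"yaw": 0}]}}

```text
time_s: 34.45
ee_pos: [0.4938, 0.0001, 0.09]
orientation: [-3.141, 0.0, 1.57]
force: [0.3, 0.9, -0.6]
finger_gap: 0.0202
gripper_force: 19.6
```

Request:
{"op": "apply_moves", "data": {"moves": [{"dx": 0.12,"dy": 0,"dz": 0,"yaw": 0},{"dx": 0.24,"dy": 0,"dz": 0,"yaw": 0},{"dx": 0.37,"dy": 0,"dz": 0,"yaw": 0},{"dx": 0.5,"dy": 0,"dz": 0,"yaw": 0},{"dx": 0.62,"dy": 0,"dz": 0,"yaw": 0},{"dx": 0.75,"dy": 0,"dz": 0,"yaw": 0},{"dx": 0.87,"dy": 0,"dz": 0,"yaw": 0},{"dx": 1,"dy": 0,"dz": 0,"yaw": 0}]}}

```text
time_s: 35.12
ee_pos: [0.4939, 0.1004, 0.0902]
orientation: [-3.142, 0.0, 1.571]
force: [-0.8, 0.2, 0.4]
finger_gap: 0.0203
gripper_force: 19.6
```

Request:
{"op": "apply_moves", "data": {"moves": [{"dx": 0.12,"dy": 0,"dz": 0,"yaw": 0},{"dx": 0.24,"dy": 0,"dz": 0,"yaw": 0},{"dx": 0.37,"dy": 0,"dz": 0,"yaw": 0},{"dx": 0.5,"dy": 0,"dz": 0,"yaw": 0},{"dx": 0.62,"dy": 0,"dz": 0,"yaw": 0},{"dx": 0.75,"dy": 0,"dz": 0,"yaw": 0},{"dx": 0.87,"dy": -0.1,"dz": 0,"yaw": 0},{"dx": 1,"dy": -0.19,"dz": 0,"yaw": 0}]}}

```text
time_s: 35.78
ee_pos: [0.4747, 0.2005, 0.0901]
orientation: [-3.141, 0.0, 1.57]
force: [-0.6, 0.3, -1.4]
finger_gap: 0.0203
gripper_force: 19.6
```

Request:
{"op": "apply_moves", "data": {"moves": [{"dx": 0.14,"dy": 0,"dz": 0,"yaw": 0},{"dx": 0.28,"dy": 0,"dz": 0,"yaw": 0},{"dx": 0.39,"dy": 0,"dz": 0.05,"yaw": 0},{"dx": 0.39,"dy": 0,"dz": 0.2,"yaw": 0},{"dx": 0.39,"dy": 0,"dz": 0.35,"yaw": 0},{"dx": 0.39,"dy": 0,"dz": 0.48,"yaw": 0},{"dx": 0.39,"dy": 0,"dz": 0.54,"yaw": 0},{"dx": 0.39,"dy": 0,"dz": 0.54,"yaw": 0}]}}

```text
time_s: 36.45
ee_pos: [0.4738, 0.238, 0.0338]
orientation: [-3.138, 0.002, 1.571]
force: [-0.2, -0.3, -0.0]
finger_gap: 0.0202
gripper_force: 19.6
```

```bash
python3 - <<'E'
from h import *
print(get_state()['ee_pos'],get_state()['finger_gap']);im,d=camera('wrist');save('w6.png',im)
E
```

```text
[0.47383235 0.23800333 0.03384909] 0.020156087627716462
```

View pics/w6.png

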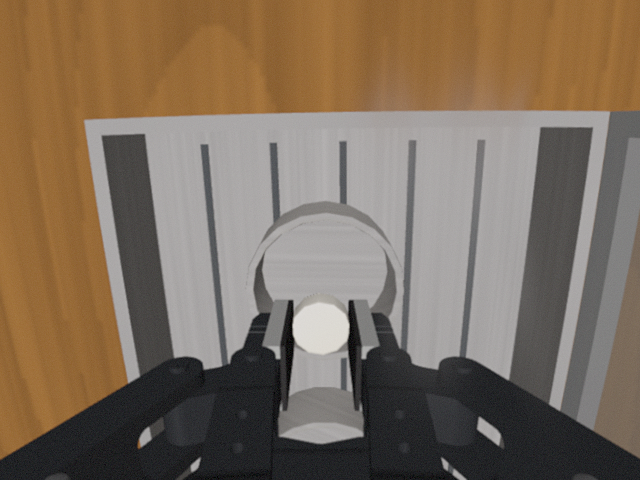

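The wrist view shows the tablet held at (321,325) over the basket, whose rim is centred near (326,281). I check the offset before releasing.

```bash
python3 - <<'E'
from h import *
c=get_calibration('wrist')
print(plane(c,[(326,281)],.031),plane(c,[(321,325)],.043),plane(c,[(321,325)],.036))
E
```

```text
[[0.4778369  0.25308326 0.031     ]] [[0.47594388 0.24064892 0.043     ]] [[0.47594474 0.23711442 0.036     ]]
```

Request:
{"op": "apply_moves", "data": {"moves": [{"dx": 0.03,"dy": 0.02,"dz": 0,"yaw": 0},{"dx": 0.03,"dy": 0.02,"dz": 0,"yaw": 0},{"dx": 0.03,"dy": 0.02,"dz": 0,"yaw": 0},{"dx": 0.03,"dy": 0.02,"dz": 0,"yaw": 0},{"dx": 0.03,"dy": 0.02,"dz": 0,"yaw": 0},{"dx": 0.03,"dy": 0.02,"dz": 0,"yaw": 0},{"dx": 0.03,"dy": 0.02,"dz": -0.1,"yaw": 0},{"dx": 0.03,"dy": 0.02,"dz": -0.25,"yaw": 0}], "gripper": 0.6}}

```text
time_s: 37.17
ee_pos: [0.4758, 0.2409, 0.0602]
orientation: [-3.138, 0.001, 1.571]
force: [0.3, 0.8, -0.5]
finger_gap: 0.0339
gripper_force: 0.0
```

Request:
{"op": "apply_moves", "data": {"moves": [{"dx": 0,"dy": 0,"dz": -0.3,"yaw": 0},{"dx": -0.2,"dy": 0,"dz": -0.35,"yaw": 0},{"dx": -0.5,"dy": 0,"dz": -0.35,"yaw": 0},{"dx": -0.7,"dy": 0,"dz": -0.35,"yaw": 0},{"dx": -0.7,"dy": 0,"dz": -0.35,"yaw": 0},{"dx": -0.7,"dy": 0,"dz": -0.35,"yaw": 0},{"dx": -0.7,"dy": 0,"dz": -0.35,"yaw": 0},{"dx": -0.7,"dy": 0,"dz": -0.35,"yaw": 0}]}}

```text
time_s: 37.83
ee_pos: [0.4769, 0.1722, 0.0965]
orientation: [3.141, -0.0, 1.572]
force: [-0.1, -0.5, -0.0]
finger_gap: 0.0341
gripper_force: 0.0
```

```bash
python3 - <<'E'
from h import *
print(get_state()['ee_pos'],get_state()['finger_gap']);im,d=camera('wrist');save('w7.png',im[:330,:480])
E
```

```text
[0.47693075 0.17216284 0.09650079] 0.03409456380773084
```

View pics/w7.png

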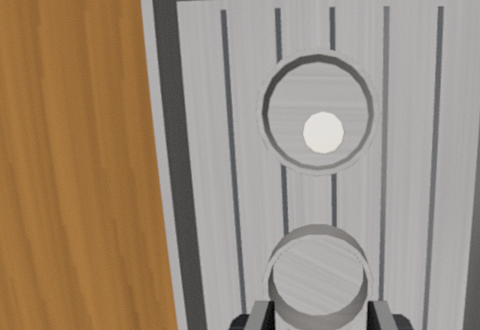

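The tablet lies flat in the far basket at crop (323,133). On to the next one.

Request:
{"op": "apply_moves", "data": {"moves": [{"dx": -0.12,"dy": 0,"dz": 0,"yaw": 0},{"dx": -0.24,"dy": 0,"dz": 0,"yaw": 0},{"dx": -0.37,"dy": 0,"dz": 0,"yaw": 0},{"dx": -0.5,"dy": 0,"dz": 0,"yaw": 0},{"dx": -0.62,"dy": 0,"dz": 0,"yaw": 0},{"dx": -0.75,"dy": 0,"dz": 0,"yaw": 0},{"dx": -0.87,"dy": 0,"dz": 0,"yaw": 0},{"dx": -1,"dy": 0,"dz": 0,"yaw": 0}], "gripper": 0.45}}

```text
time_s: 38.55
ee_pos: [0.4768, 0.0701, 0.0963]
orientation: [3.142, 0.0, 1.571]
force: [-0.8, 0.3, 0.1]
finger_gap: 0.0468
gripper_force: 0.0
```

Request:
{"op": "apply_moves", "data": {"moves": [{"dx": -0.12,"dy": 0,"dz": 0,"yaw": 0},{"dx": -0.24,"dy": 0,"dz": 0,"yaw": 0},{"dx": -0.37,"dy": 0,"dz": 0,"yaw": 0},{"dx": -0.5,"dy": 0,"dz": 0,"yaw": 0},{"dx": -0.62,"dy": 0,"dz": 0,"yaw": 0},{"dx": -0.75,"dy": 0,"dz": 0,"yaw": 0},{"dx": -0.87,"dy": 0,"dz": 0,"yaw": 0},{"dx": -1,"dy": 0,"dz": 0,"yaw": 0}]}}

```text
time_s: 39.22
ee_pos: [0.4768, -0.0298, 0.0963]
orientation: [3.142, 0.0, 1.571]
force: [-0.7, 0.4, -0.4]
finger_gap: 0.0471
gripper_force: 0.0
```

Request:
{"op": "apply_moves", "data": {"moves": [{"dx": -0.12,"dy": 0,"dz": 0,"yaw": 0},{"dx": -0.24,"dy": 0,"dz": 0,"yaw": 0},{"dx": -0.37,"dy": 0,"dz": 0,"yaw": 0},{"dx": -0.5,"dy": 0,"dz": 0,"yaw": 0},{"dx": -0.62,"dy": -0.1,"dz": 0,"yaw": 0},{"dx": -0.75,"dy": -0.2,"dz": 0,"yaw": 0},{"dx": -0.87,"dy": -0.3,"dz": 0,"yaw": 0},{"dx": -1,"dy": -0.39,"dz": 0,"yaw": 0}]}}

```text
time_s: 39.88
ee_pos: [0.4373, -0.1296, 0.0962]
orientation: [-3.141, -0.0, 1.571]
force: [0.2, -0.4, -0.3]
finger_gap: 0.0467
gripper_force: 0.0
```

Request:
{"op": "apply_moves", "data": {"moves": [{"dx": -0.2,"dy": 0,"dz": 0,"yaw": 0},{"dx": -0.4,"dy": 0,"dz": 0.05,"yaw": 0},{"dx": -0.5,"dy": 0,"dz": 0.1,"yaw": 0},{"dx": -0.5,"dy": 0,"dz": 0.2,"yaw": 0},{"dx": -0.5,"dy": 0,"dz": 0.3,"yaw": 0},{"dx": -0.5,"dy": 0,"dz": 0.36,"yaw": 0},{"dx": -0.5,"dy": 0,"dz": 0.36,"yaw": 0},{"dx": -0.5,"dy": 0,"dz": 0.36,"yaw": 0}]}}

```text
time_s: 40.55
ee_pos: [0.4376, -0.1776, 0.0594]
orientation: [-3.14, -0.001, 1.572]
force: [-0.4, 0.5, 0.3]
finger_gap: 0.0466
gripper_force: 0.0
```

```bash
cat > wt.py <<'E'
from h import *
e=get_state()['ee_pos'];im,o=wristtabs();print(e.round(4))
for a in o: print(a[0],a[1],a[2],'d(dx,dy)x100mm',((a[2]-e)[[1,0]]*10).round(3))
E
python3 wt.py
```

```text
[ 0.4376 -0.1776  0.0594]
(277, 402) 20 [ 0.4159 -0.2485  0.014 ] d(dx,dy)x100mm [-0.709 -0.217]
(317, 278) 23 [ 0.4378 -0.1773  0.014 ] d(dx,dy)x100mm [0.003 0.002]
(428, 8) 183 [ 0.484  -0.0575  0.014 ] d(dx,dy)x100mm [1.201 0.464]
```

Request:
{"op": "apply_moves", "data": {"moves": [{"dx": 0,"dy": 0,"dz": 0.1,"yaw": 0},{"dx": 0,"dy": 0,"dz": 0.2,"yaw": 0},{"dx": 0,"dy": 0,"dz": 0.3,"yaw": 0},{"dx": 0,"dy": 0,"dz": 0.4,"yaw": 0},{"dx": 0,"dy": 0,"dz": 0.48,"yaw": 0},{"dx": 0,"dy": 0,"dz": 0.525,"yaw": 0},{"dx": 0,"dy": 0,"dz": 0.525,"yaw": 0},{"dx": 0,"dy": 0,"dz": 0.525,"yaw": 0}]}}

```text
time_s: 41.27
ee_pos: [0.4378, -0.1786, 0.0075]
orientation: [-3.141, -0.0, 1.571]
force: [0.4, -0.2, 0.0]
finger_gap: 0.0467
gripper_force: 0.0
```

Request:
{"op": "apply_moves", "data": {"moves": [{"dx": 0,"dy": 0,"dz": 0,"yaw": 0},{"dx": 0,"dy": 0,"dz": 0,"yaw": 0},{"dx": 0,"dy": 0,"dz": 0,"yaw": 0},{"dx": 0,"dy": 0,"dz": 0,"yaw": 0},{"dx": 0,"dy": 0,"dz": 0,"yaw": 0},{"dx": 0,"dy": 0,"dz": 0,"yaw": 0},{"dx": 0,"dy": 0,"dz": 0,"yaw": 0},{"dx": 0,"dy": 0,"dz": 0,"yaw": 0}], "gripper": 1}}

```text
time_s: 41.93
ee_pos: [0.4385, -0.1789, 0.0086]
orientation: [3.14, 0.001, 1.571]
force: [0.4, 0.5, 5.7]
finger_gap: 0.0203
gripper_force: 19.9
```

Request:
{"op": "apply_moves", "data": {"moves": [{"dx": 0,"dy": 0,"dz": -0.15,"yaw": 0},{"dx": 0,"dy": 0,"dz": -0.3,"yaw": 0},{"dx": 0,"dy": 0,"dz": -0.45,"yaw": 0},{"dx": 0.1,"dy": 0,"dz": -0.6,"yaw": 0},{"dx": 0.2,"dy": 0,"dz": -0.75,"yaw": 0},{"dx": 0.3,"dy": 0,"dz": -0.83,"yaw": 0},{"dx": 0.45,"dy": 0,"dz": -0.83,"yaw": 0},{"dx": 0.6,"dy": 0,"dz": -0.83,"yaw": 0}]}}

```text
time_s: 42.6
ee_pos: [0.438, -0.118, 0.0909]
orientation: [3.141, 0.0, 1.57]
force: [0.9, 0.4, -0.3]
finger_gap: 0.0199
gripper_force: 19.6
```

Request:
{"op": "apply_moves", "data": {"moves": [{"dx": 0.12,"dy": 0.05,"dz": 0,"yaw": 0},{"dx": 0.24,"dy": 0.1,"dz": 0,"yaw": 0},{"dx": 0.37,"dy": 0.15,"dz": 0,"yaw": 0},{"dx": 0.5,"dy": 0.2,"dz": 0,"yaw": 0},{"dx": 0.62,"dy": 0.25,"dz": 0,"yaw": 0},{"dx": 0.75,"dy": 0.3,"dz": 0,"yaw": 0},{"dx": 0.87,"dy": 0.35,"dz": 0,"yaw": 0},{"dx": 1,"dy": 0.39,"dz": 0,"yaw": 0}]}}

```text
time_s: 43.27
ee_pos: [0.4767, -0.0177, 0.0899]
orientation: [-3.14, -0.0, 1.571]
force: [0.3, -0.6, -0.7]
finger_gap: 0.0201
gripper_force: 19.6
```

Request:
{"op": "apply_moves", "data": {"moves": [{"dx": 0.12,"dy": 0,"dz": 0,"yaw": 0},{"dx": 0.24,"dy": 0,"dz": 0,"yaw": 0},{"dx": 0.37,"dy": 0,"dz": 0,"yaw": 0},{"dx": 0.5,"dy": 0,"dz": 0,"yaw": 0},{"dx": 0.62,"dy": 0,"dz": 0,"yaw": 0},{"dx": 0.75,"dy": 0,"dz": 0,"yaw": 0},{"dx": 0.87,"dy": 0,"dz": 0,"yaw": 0},{"dx": 1,"dy": 0,"dz": 0,"yaw": 0}]}}

```text
time_s: 43.93
ee_pos: [0.4765, 0.0822, 0.0901]
orientation: [-3.141, 0.0, 1.571]
force: [-0.1, -0.0, -0.0]
finger_gap: 0.0202
gripper_force: 19.6
```

Request:
{"op": "apply_moves", "data": {"moves": [{"dx": 0.12,"dy": 0,"dz": 0,"yaw": 0},{"dx": 0.24,"dy": 0,"dz": 0,"yaw": 0},{"dx": 0.37,"dy": 0,"dz": 0,"yaw": 0},{"dx": 0.5,"dy": 0,"dz": 0,"yaw": 0},{"dx": 0.62,"dy": 0,"dz": 0,"yaw": 0},{"dx": 0.75,"dy": 0,"dz": 0,"yaw": 0},{"dx": 0.87,"dy": 0,"dz": 0,"yaw": 0},{"dx": 1,"dy": 0,"dz": 0,"yaw": 0}]}}

```text
time_s: 44.6
ee_pos: [0.4769, 0.1824, 0.0906]
orientation: [-3.141, 0.0, 1.571]
force: [0.2, 0.7, 0.5]
finger_gap: 0.0202
gripper_force: 19.6
```

Request:
{"op": "apply_moves", "data": {"moves": [{"dx": 0.18,"dy": 0,"dz": 0,"yaw": 0},{"dx": 0.36,"dy": 0,"dz": 0,"yaw": 0},{"dx": 0.54,"dy": 0,"dz": 0,"yaw": 0},{"dx": 0.7,"dy": 0,"dz": 0.1,"yaw": 0},{"dx": 0.8,"dy": 0,"dz": 0.25,"yaw": 0},{"dx": 0.8,"dy": 0,"dz": 0.4,"yaw": 0},{"dx": 0.8,"dy": 0,"dz": 0.53,"yaw": 0},{"dx": 0.8,"dy": 0,"dz": 0.53,"yaw": 0}]}}

```text
time_s: 45.27
ee_pos: [0.475, 0.261, 0.0341]
orientation: [-3.136, 0.003, 1.571]
force: [-0.8, -0.6, -0.9]
finger_gap: 0.0202
gripper_force: 19.6
```

Request:
{"op": "apply_moves", "data": {"moves": [{"dx": 0,"dy": 0,"dz": 0,"yaw": 0},{"dx": 0,"dy": 0,"dz": 0,"yaw": 0},{"dx": 0,"dy": 0,"dz": 0,"yaw": 0},{"dx": 0,"dy": 0,"dz": 0,"yaw": 0},{"dx": 0,"dy": 0,"dz": 0,"yaw": 0},{"dx": 0,"dy": 0,"dz": 0,"yaw": 0},{"dx": 0,"dy": 0,"dz": -0.1,"yaw": 0},{"dx": 0,"dy": 0,"dz": -0.25,"yaw": 0}], "gripper": 0.6}}

```text
time_s: 45.93
ee_pos: [0.4759, 0.2609, 0.0618]
orientation: [-3.139, 0.001, 1.571]
force: [-0.4, 0.4, 0.7]
finger_gap: 0.0344
gripper_force: 0.0
```

Request:
{"op": "apply_moves", "data": {"moves": [{"dx": 0,"dy": 0,"dz": -0.3,"yaw": 0},{"dx": -0.2,"dy": 0,"dz": -0.35,"yaw": 0},{"dx": -0.5,"dy": 0,"dz": -0.35,"yaw": 0},{"dx": -0.7,"dy": 0,"dz": -0.35,"yaw": 0},{"dx": -1,"dy": 0,"dz": -0.35,"yaw": 0},{"dx": -1,"dy": 0,"dz": -0.35,"yaw": 0},{"dx": -1,"dy": 0,"dz": -0.35,"yaw": 0},{"dx": -1,"dy": 0,"dz": -0.35,"yaw": 0}]}}

```text
time_s: 46.6
ee_pos: [0.4772, 0.1617, 0.0985]
orientation: [3.141, -0.001, 1.57]
force: [-0.1, 0.7, -0.4]
finger_gap: 0.0342
gripper_force: 0.0
```

```bash
sed -i 's/wristtabs()/wristtabs(float(__import__("sys").argv[1]) if len(__import__("sys").argv)>1 else .014)/' wt.py && python3 wt.py .018
```

```text
[0.4772 0.1617 0.0985]
(322, 111) 22 [0.4793 0.2415 0.018 ] d(dx,dy)x100mm [0.798 0.021]
(317, 58) 21 [0.4766 0.2672 0.018 ] d(dx,dy)x100mm [ 1.055 -0.006]
```

Request:
{"op": "apply_moves", "data": {"moves": [{"dx": -0.12,"dy": 0,"dz": 0,"yaw": 0},{"dx": -0.24,"dy": 0,"dz": 0,"yaw": 0},{"dx": -0.37,"dy": 0,"dz": 0,"yaw": 0},{"dx": -0.5,"dy": 0,"dz": 0,"yaw": 0},{"dx": -0.62,"dy": 0,"dz": 0,"yaw": 0},{"dx": -0.75,"dy": 0,"dz": 0,"yaw": 0},{"dx": -0.87,"dy": 0,"dz": 0,"yaw": 0},{"dx": -1,"dy": 0,"dz": 0,"yaw": 0}], "gripper": 0.45}}

```text
time_s: 47.32
ee_pos: [0.4769, 0.0602, 0.0978]
orientation: [-3.142, 0.0, 1.571]
force: [-0.0, 0.6, 0.0]
finger_gap: 0.0469
gripper_force: 0.0
```

Request:
{"op": "apply_moves", "data": {"moves": [{"dx": -0.12,"dy": 0,"dz": 0,"yaw": 0},{"dx": -0.24,"dy": 0,"dz": 0,"yaw": 0},{"dx": -0.37,"dy": 0,"dz": 0,"yaw": 0},{"dx": -0.5,"dy": 0,"dz": 0,"yaw": 0},{"dx": -0.62,"dy": 0,"dz": 0,"yaw": 0},{"dx": -0.75,"dy": 0,"dz": 0,"yaw": 0},{"dx": -0.87,"dy": 0,"dz": 0,"yaw": 0},{"dx": -1,"dy": 0,"dz": 0,"yaw": 0}]}}

```text
time_s: 47.98
ee_pos: [0.4767, -0.0397, 0.0977]
orientation: [-3.141, -0.0, 1.571]
force: [0.2, -0.2, 0.1]
finger_gap: 0.047
gripper_force: 0.0
```

Request:
{"op": "apply_moves", "data": {"moves": [{"dx": -0.12,"dy": 0,"dz": 0,"yaw": 0},{"dx": -0.24,"dy": 0,"dz": 0,"yaw": 0},{"dx": -0.37,"dy": 0,"dz": 0,"yaw": 0},{"dx": -0.5,"dy": 0,"dz": 0,"yaw": 0},{"dx": -0.62,"dy": 0,"dz": 0,"yaw": 0},{"dx": -0.75,"dy": 0,"dz": 0,"yaw": 0},{"dx": -0.87,"dy": 0,"dz": 0,"yaw": 0},{"dx": -1,"dy": 0,"dz": 0,"yaw": 0}]}}

```text
time_s: 48.65
ee_pos: [0.4769, -0.1397, 0.0977]
orientation: [-3.142, -0.0, 1.571]
force: [0.1, 0.0, 0.1]
finger_gap: 0.0471
gripper_force: 0.0
```

Request:
{"op": "apply_moves", "data": {"moves": [{"dx": -0.2,"dy": 0.1,"dz": 0,"yaw": 0},{"dx": -0.4,"dy": 0.21,"dz": 0,"yaw": 0},{"dx": -0.6,"dy": 0.21,"dz": 0.05,"yaw": 0},{"dx": -0.8,"dy": 0.21,"dz": 0.1,"yaw": 0},{"dx": -1,"dy": 0.21,"dz": 0.2,"yaw": 0},{"dx": -1,"dy": 0.21,"dz": 0.3,"yaw": 0},{"dx": -1,"dy": 0.21,"dz": 0.38,"yaw": 0},{"dx": -1,"dy": 0.21,"dz": 0.38,"yaw": 0}]}}

```text
time_s: 49.32
ee_pos: [0.4967, -0.2379, 0.0571]
orientation: [-3.138, -0.003, 1.57]
force: [-0.2, 0.9, -0.6]
finger_gap: 0.0468
gripper_force: 0.0
```

```bash
python3 wt.py
```

```text
[ 0.4967 -0.2379  0.0571]
(287, 408) 21 [ 0.4803 -0.3111  0.014 ] d(dx,dy)x100mm [-0.732 -0.164]
(155, 300) 23 [ 0.4164 -0.2486  0.014 ] d(dx,dy)x100mm [-0.107 -0.803]
(322, 290) 23 [ 0.499  -0.2428  0.014 ] d(dx,dy)x100mm [-0.049  0.023]
```

Request:
{"op": "apply_moves", "data": {"moves": [{"dx": -0.035,"dy": 0.01,"dz": 0.1,"yaw": 0},{"dx": -0.035,"dy": 0.01,"dz": 0.2,"yaw": 0},{"dx": -0.035,"dy": 0.01,"dz": 0.3,"yaw": 0},{"dx": -0.035,"dy": 0.01,"dz": 0.4,"yaw": 0},{"dx": -0.035,"dy": 0.01,"dz": 0.48,"yaw": 0},{"dx": -0.035,"dy": 0.01,"dz": 0.52,"yaw": 0},{"dx": -0.035,"dy": 0.01,"dz": 0.52,"yaw": 0},{"dx": -0.035,"dy": 0.01,"dz": 0.52,"yaw": 0}]}}

```text
time_s: 50.03
ee_pos: [0.4989, -0.242, 0.0076]
orientation: [-3.141, -0.0, 1.571]
force: [0.5, -0.9, 0.8]
finger_gap: 0.0469
gripper_force: 0.0
```

Request:
{"op": "apply_moves", "data": {"moves": [{"dx": 0,"dy": 0,"dz": 0,"yaw": 0},{"dx": 0,"dy": 0,"dz": 0,"yaw": 0},{"dx": 0,"dy": 0,"dz": 0,"yaw": 0},{"dx": 0,"dy": 0,"dz": 0,"yaw": 0},{"dx": 0,"dy": 0,"dz": 0,"yaw": 0},{"dx": 0,"dy": 0,"dz": 0,"yaw": 0},{"dx": 0,"dy": 0,"dz": 0,"yaw": 0},{"dx": 0,"dy": 0,"dz": 0,"yaw": 0}], "gripper": 1}}

```text
time_s: 50.7
ee_pos: [0.4994, -0.2424, 0.0086]
orientation: [3.14, 0.001, 1.571]
force: [0.3, 0.9, 6.1]
finger_gap: 0.0201
gripper_force: 19.9
```

Request:
{"op": "apply_moves", "data": {"moves": [{"dx": 0,"dy": 0,"dz": -0.15,"yaw": 0},{"dx": 0,"dy": 0,"dz": -0.3,"yaw": 0},{"dx": 0,"dy": 0,"dz": -0.45,"yaw": 0},{"dx": 0.1,"dy": 0,"dz": -0.6,"yaw": 0},{"dx": 0.2,"dy": 0,"dz": -0.75,"yaw": 0},{"dx": 0.3,"dy": 0,"dz": -0.83,"yaw": 0},{"dx": 0.45,"dy": 0,"dz": -0.83,"yaw": 0},{"dx": 0.6,"dy": 0,"dz": -0.83,"yaw": 0}]}}

```text
time_s: 51.37
ee_pos: [0.499, -0.1815, 0.091]
orientation: [3.141, 0.0, 1.57]
force: [0.7, -0.1, -0.0]
finger_gap: 0.0205
gripper_force: 19.6
```

Request:
{"op": "apply_moves", "data": {"moves": [{"dx": 0.12,"dy": -0.05,"dz": 0,"yaw": 0},{"dx": 0.24,"dy": -0.1,"dz": 0,"yaw": 0},{"dx": 0.37,"dy": -0.15,"dz": 0,"yaw": 0},{"dx": 0.5,"dy": -0.2,"dz": 0,"yaw": 0},{"dx": 0.62,"dy": -0.22,"dz": 0,"yaw": 0},{"dx": 0.75,"dy": -0.22,"dz": 0,"yaw": 0},{"dx": 0.87,"dy": -0.22,"dz": 0,"yaw": 0},{"dx": 1,"dy": -0.22,"dz": 0,"yaw": 0}]}}

```text
time_s: 52.03
ee_pos: [0.4768, -0.081, 0.0908]
orientation: [3.141, 0.0, 1.571]
force: [-0.1, -0.5, -0.7]
finger_gap: 0.0202
gripper_force: 19.6
```

Request:
{"op": "apply_moves", "data": {"moves": [{"dx": 0.12,"dy": 0,"dz": 0,"yaw": 0},{"dx": 0.24,"dy": 0,"dz": 0,"yaw": 0},{"dx": 0.37,"dy": 0,"dz": 0,"yaw": 0},{"dx": 0.5,"dy": 0,"dz": 0,"yaw": 0},{"dx": 0.62,"dy": 0,"dz": 0,"yaw": 0},{"dx": 0.75,"dy": 0,"dz": 0,"yaw": 0},{"dx": 0.87,"dy": 0,"dz": 0,"yaw": 0},{"dx": 1,"dy": 0,"dz": 0,"yaw": 0}]}}

```text
time_s: 52.7
ee_pos: [0.4769, 0.019, 0.0908]
orientation: [3.142, 0.0, 1.571]
force: [0.1, 0.6, 0.5]
finger_gap: 0.0204
gripper_force: 19.6
```

Request:
{"op": "apply_moves", "data": {"moves": [{"dx": 0.12,"dy": 0,"dz": 0,"yaw": 0},{"dx": 0.24,"dy": 0,"dz": 0,"yaw": 0},{"dx": 0.37,"dy": 0,"dz": 0,"yaw": 0},{"dx": 0.5,"dy": 0,"dz": 0,"yaw": 0},{"dx": 0.62,"dy": 0,"dz": 0,"yaw": 0},{"dx": 0.75,"dy": 0,"dz": 0,"yaw": 0},{"dx": 0.87,"dy": 0,"dz": 0,"yaw": 0},{"dx": 1,"dy": 0,"dz": 0,"yaw": 0}]}}

```text
time_s: 53.37
ee_pos: [0.4769, 0.1189, 0.0907]
orientation: [-3.142, 0.0, 1.571]
force: [0.9, -0.1, -0.9]
finger_gap: 0.0201
gripper_force: 19.6
```

Request:
{"op": "apply_moves", "data": {"moves": [{"dx": 0.15,"dy": 0,"dz": 0,"yaw": 0},{"dx": 0.28,"dy": 0,"dz": 0,"yaw": 0},{"dx": 0.32,"dy": 0,"dz": 0,"yaw": 0},{"dx": 0.32,"dy": 0,"dz": 0.12,"yaw": 0},{"dx": 0.32,"dy": 0,"dz": 0.27,"yaw": 0},{"dx": 0.32,"dy": 0,"dz": 0.42,"yaw": 0},{"dx": 0.32,"dy": 0,"dz": 0.53,"yaw": 0},{"dx": 0.32,"dy": 0,"dz": 0.53,"yaw": 0}]}}

```text
time_s: 54.03
ee_pos: [0.475, 0.1489, 0.034]
orientation: [-3.136, 0.002, 1.57]
force: [-1.0, 0.9, -1.0]
finger_gap: 0.0202
gripper_force: 19.6
```

Request:
{"op": "apply_moves", "data": {"moves": [{"dx": 0,"dy": 0,"dz": 0,"yaw": 0},{"dx": 0,"dy": 0,"dz": 0,"yaw": 0},{"dx": 0,"dy": 0,"dz": 0,"yaw": 0},{"dx": 0,"dy": 0,"dz": 0,"yaw": 0},{"dx": 0,"dy": 0,"dz": 0,"yaw": 0},{"dx": 0,"dy": 0,"dz": 0,"yaw": 0},{"dx": 0,"dy": 0,"dz": -0.1,"yaw": 0},{"dx": 0,"dy": 0,"dz": -0.25,"yaw": 0}], "gripper": 0.6}}

```text
time_s: 54.7
ee_pos: [0.4759, 0.1497, 0.062]
orientation: [-3.138, 0.001, 1.571]
force: [-0.8, -0.2, -0.1]
finger_gap: 0.0343
gripper_force: 0.0
```

Request:
{"op": "apply_moves", "data": {"moves": [{"dx": 0,"dy": 0,"dz": -0.3,"yaw": 0},{"dx": -0.2,"dy": 0,"dz": -0.35,"yaw": 0},{"dx": -0.5,"dy": 0,"dz": -0.35,"yaw": 0},{"dx": -0.7,"dy": 0,"dz": -0.35,"yaw": 0},{"dx": -1,"dy": 0,"dz": -0.35,"yaw": 0},{"dx": -1,"dy": 0,"dz": -0.35,"yaw": 0},{"dx": -1,"dy": 0,"dz": -0.35,"yaw": 0},{"dx": -1,"dy": 0,"dz": -0.35,"yaw": 0}]}}

```text
time_s: 55.37
ee_pos: [0.4771, 0.0502, 0.0984]
orientation: [3.141, -0.001, 1.57]
force: [-0.1, 0.1, -0.2]
finger_gap: 0.0342
gripper_force: 0.0
```

```bash
python3 wt.py .018
```

```text
[0.4771 0.0502 0.0984]
(318, 73) 22 [0.4771 0.1485 0.018 ] d(dx,dy)x100mm [ 0.983 -0.   ]
```

Request:
{"op": "apply_moves", "data": {"moves": [{"dx": -0.12,"dy": 0,"dz": 0,"yaw": 0},{"dx": -0.24,"dy": 0,"dz": 0,"yaw": 0},{"dx": -0.37,"dy": 0,"dz": 0,"yaw": 0},{"dx": -0.5,"dy": 0,"dz": 0,"yaw": 0},{"dx": -0.62,"dy": 0,"dz": 0,"yaw": 0},{"dx": -0.75,"dy": 0,"dz": 0,"yaw": 0},{"dx": -0.87,"dy": 0,"dz": 0,"yaw": 0},{"dx": -1,"dy": 0,"dz": 0,"yaw": 0}], "gripper": 0.45}}

```text
time_s: 56.08
ee_pos: [0.4771, -0.0498, 0.0979]
orientation: [-3.142, -0.0, 1.573]
force: [-0.9, -0.0, -0.2]
finger_gap: 0.0471
gripper_force: 0.0
```

Request:
{"op": "apply_moves", "data": {"moves": [{"dx": -0.12,"dy": 0,"dz": 0,"yaw": 0},{"dx": -0.24,"dy": 0,"dz": 0,"yaw": 0},{"dx": -0.37,"dy": -0.1,"dz": 0,"yaw": 0},{"dx": -0.5,"dy": -0.2,"dz": 0,"yaw": 0},{"dx": -0.62,"dy": -0.3,"dz": 0,"yaw": 0},{"dx": -0.75,"dy": -0.4,"dz": 0,"yaw": 0},{"dx": -0.87,"dy": -0.5,"dz": 0,"yaw": 0},{"dx": -1,"dy": -0.61,"dz": 0,"yaw": 0}]}}

```text
time_s: 56.75
ee_pos: [0.4156, -0.1507, 0.0978]
orientation: [3.141, -0.0, 1.571]
force: [1.1, 0.3, -0.4]
finger_gap: 0.047
gripper_force: 0.0
```

Request:
{"op": "apply_moves", "data": {"moves": [{"dx": -0.25,"dy": 0,"dz": 0,"yaw": 0},{"dx": -0.5,"dy": 0,"dz": 0.05,"yaw": 0},{"dx": -0.75,"dy": 0,"dz": 0.1,"yaw": 0},{"dx": -1,"dy": 0,"dz": 0.2,"yaw": 0},{"dx": -1,"dy": 0,"dz": 0.3,"yaw": 0},{"dx": -1,"dy": 0,"dz": 0.38,"yaw": 0},{"dx": -1,"dy": 0,"dz": 0.38,"yaw": 0},{"dx": -1,"dy": 0,"dz": 0.38,"yaw": 0}]}}

```text
time_s: 57.42
ee_pos: [0.4157, -0.2491, 0.0591]
orientation: [-3.14, -0.001, 1.572]
force: [0.4, -1.3, 0.4]
finger_gap: 0.0473
gripper_force: 0.0
```

```bash
python3 wt.py
```

```text
[ 0.4157 -0.2491  0.0591]
(290, 401) 21 [ 0.4013 -0.3191  0.014 ] d(dx,dy)x100mm [-0.7   -0.144]
(317, 279) 23 [ 0.4157 -0.2489  0.014 ] d(dx,dy)x100mm [ 0.002 -0.   ]
```

Request:
{"op": "apply_moves", "data": {"moves": [{"dx": 0,"dy": 0,"dz": 0.1,"yaw": 0},{"dx": 0,"dy": 0,"dz": 0.2,"yaw": 0},{"dx": 0,"dy": 0,"dz": 0.3,"yaw": 0},{"dx": 0,"dy": 0,"dz": 0.4,"yaw": 0},{"dx": 0,"dy": 0,"dz": 0.48,"yaw": 0},{"dx": 0,"dy": 0,"dz": 0.525,"yaw": 0},{"dx": 0,"dy": 0,"dz": 0.525,"yaw": 0},{"dx": 0,"dy": 0,"dz": 0.525,"yaw": 0}]}}

```text
time_s: 58.13
ee_pos: [0.4158, -0.2501, 0.007]
orientation: [-3.141, -0.0, 1.571]
force: [0.3, 0.2, -0.6]
finger_gap: 0.047
gripper_force: 0.0
```

Request:
{"op": "apply_moves", "data": {"moves": [{"dx": 0,"dy": 0,"dz": 0,"yaw": 0},{"dx": 0,"dy": 0,"dz": 0,"yaw": 0},{"dx": 0,"dy": 0,"dz": 0,"yaw": 0},{"dx": 0,"dy": 0,"dz": 0,"yaw": 0},{"dx": 0,"dy": 0,"dz": 0,"yaw": 0},{"dx": 0,"dy": 0,"dz": 0,"yaw": 0},{"dx": 0,"dy": 0,"dz": 0,"yaw": 0},{"dx": 0,"dy": 0,"dz": 0,"yaw": 0}], "gripper": 1}}

```text
time_s: 58.8
ee_pos: [0.4164, -0.2505, 0.0081]
orientation: [3.14, 0.001, 1.571]
force: [0.3, 0.0, 5.0]
finger_gap: 0.0204
gripper_force: 19.9
```

Request:
{"op": "apply_moves", "data": {"moves": [{"dx": 0,"dy": 0,"dz": -0.15,"yaw": 0},{"dx": 0,"dy": 0,"dz": -0.3,"yaw": 0},{"dx": 0,"dy": 0,"dz": -0.45,"yaw": 0},{"dx": 0.1,"dy": 0,"dz": -0.6,"yaw": 0},{"dx": 0.2,"dy": 0,"dz": -0.75,"yaw": 0},{"dx": 0.3,"dy": 0,"dz": -0.83,"yaw": 0},{"dx": 0.45,"dy": 0,"dz": -0.83,"yaw": 0},{"dx": 0.6,"dy": 0,"dz": -0.83,"yaw": 0}]}}

```text
time_s: 59.47
ee_pos: [0.416, -0.1895, 0.0904]
orientation: [3.141, 0.0, 1.57]
force: [0.5, -0.2, -0.3]
finger_gap: 0.0201
gripper_force: 19.6
```

Request:
{"op": "apply_moves", "data": {"moves": [{"dx": 0.12,"dy": 0.08,"dz": 0,"yaw": 0},{"dx": 0.24,"dy": 0.16,"dz": 0,"yaw": 0},{"dx": 0.37,"dy": 0.24,"dz": 0,"yaw": 0},{"dx": 0.5,"dy": 0.32,"dz": 0,"yaw": 0},{"dx": 0.62,"dy": 0.4,"dz": 0,"yaw": 0},{"dx": 0.75,"dy": 0.48,"dz": 0,"yaw": 0},{"dx": 0.87,"dy": 0.55,"dz": 0,"yaw": 0},{"dx": 1,"dy": 0.61,"dz": 0,"yaw": 0}]}}

```text
time_s: 60.13
ee_pos: [0.4769, -0.0891, 0.0894]
orientation: [-3.14, -0.0, 1.571]
force: [0.7, -0.4, -0.1]
finger_gap: 0.0204
gripper_force: 19.6
```

Request:
{"op": "apply_moves", "data": {"moves": [{"dx": 0.12,"dy": 0,"dz": 0,"yaw": 0},{"dx": 0.24,"dy": 0,"dz": 0,"yaw": 0},{"dx": 0.37,"dy": 0,"dz": 0,"yaw": 0},{"dx": 0.5,"dy": 0,"dz": 0,"yaw": 0},{"dx": 0.62,"dy": 0,"dz": 0,"yaw": 0},{"dx": 0.75,"dy": 0,"dz": 0,"yaw": 0},{"dx": 0.87,"dy": 0,"dz": 0,"yaw": 0},{"dx": 1,"dy": 0,"dz": 0,"yaw": 0}]}}

```text
time_s: 60.8
ee_pos: [0.4765, 0.0108, 0.0901]
orientation: [-3.141, 0.0, 1.571]
force: [0.6, -0.0, -0.3]
finger_gap: 0.0204
gripper_force: 19.6
```

Request:
{"op": "apply_moves", "data": {"moves": [{"dx": 0.12,"dy": 0,"dz": 0,"yaw": 0},{"dx": 0.24,"dy": 0,"dz": 0,"yaw": 0},{"dx": 0.37,"dy": 0,"dz": 0,"yaw": 0},{"dx": 0.5,"dy": 0,"dz": 0,"yaw": 0},{"dx": 0.62,"dy": 0,"dz": 0,"yaw": 0},{"dx": 0.75,"dy": 0,"dz": 0,"yaw": 0},{"dx": 0.87,"dy": 0,"dz": 0,"yaw": 0},{"dx": 1,"dy": 0,"dz": 0,"yaw": 0}]}}

```text
time_s: 61.47
ee_pos: [0.4767, 0.1108, 0.0902]
orientation: [-3.141, 0.0, 1.571]
force: [-0.0, -0.3, 0.2]
finger_gap: 0.0203
gripper_force: 19.6
```

Request:
{"op": "apply_moves", "data": {"moves": [{"dx": 0.15,"dy": 0,"dz": 0,"yaw": 0},{"dx": 0.3,"dy": 0,"dz": 0,"yaw": 0},{"dx": 0.45,"dy": 0,"dz": 0,"yaw": 0},{"dx": 0.62,"dy": 0,"dz": 0.12,"yaw": 0},{"dx": 0.62,"dy": 0,"dz": 0.27,"yaw": 0},{"dx": 0.62,"dy": 0,"dz": 0.42,"yaw": 0},{"dx": 0.62,"dy": 0,"dz": 0.53,"yaw": 0},{"dx": 0.62,"dy": 0,"dz": 0.53,"yaw": 0}]}}

```text
time_s: 62.13
ee_pos: [0.4751, 0.1717, 0.0342]
orientation: [-3.137, 0.001, 1.571]
force: [-1.0, 0.4, -0.1]
finger_gap: 0.0201
gripper_force: 19.6
```

Request:
{"op": "apply_moves", "data": {"moves": [{"dx": 0,"dy": 0,"dz": 0,"yaw": 0},{"dx": 0,"dy": 0,"dz": 0,"yaw": 0},{"dx": 0,"dy": 0,"dz": 0,"yaw": 0},{"dx": 0,"dy": 0,"dz": 0,"yaw": 0},{"dx": 0,"dy": 0,"dz": 0,"yaw": 0},{"dx": 0,"dy": 0,"dz": 0,"yaw": 0},{"dx": 0,"dy": 0,"dz": -0.1,"yaw": 0},{"dx": 0,"dy": 0,"dz": -0.25,"yaw": 0}], "gripper": 0.6}}

```text
time_s: 62.8
ee_pos: [0.4759, 0.1716, 0.0614]
orientation: [-3.138, 0.001, 1.571]
force: [-0.0, 0.2, -0.1]
finger_gap: 0.0338
gripper_force: 0.0
```

Request:
{"op": "apply_moves", "data": {"moves": [{"dx": 0,"dy": 0,"dz": -0.3,"yaw": 0},{"dx": -0.2,"dy": 0,"dz": -0.35,"yaw": 0},{"dx": -0.5,"dy": 0,"dz": -0.35,"yaw": 0},{"dx": -0.7,"dy": 0,"dz": -0.35,"yaw": 0},{"dx": -1,"dy": 0,"dz": -0.35,"yaw": 0},{"dx": -1,"dy": 0,"dz": -0.35,"yaw": 0},{"dx": -1,"dy": 0,"dz": -0.35,"yaw": 0},{"dx": -1,"dy": 0,"dz": -0.35,"yaw": 0}]}}

```text
time_s: 63.47
ee_pos: [0.4771, 0.0721, 0.0979]
orientation: [3.141, -0.001, 1.57]
force: [-0.2, 0.5, -0.7]
finger_gap: 0.0345
gripper_force: 0.0
```

```bash
python3 wt.py .018
```

```text
[0.4771 0.0721 0.0979]
(318, 118) 22 [0.477  0.1485 0.018 ] d(dx,dy)x100mm [ 0.764 -0.001]
(318, 68) 23 [0.4768 0.1733 0.018 ] d(dx,dy)x100mm [ 1.012 -0.003]
```

Request:
{"op": "apply_moves", "data": {"moves": [{"dx": -0.12,"dy": 0,"dz": 0,"yaw": 0},{"dx": -0.24,"dy": 0,"dz": 0,"yaw": 0},{"dx": -0.37,"dy": 0,"dz": 0,"yaw": 0},{"dx": -0.5,"dy": 0,"dz": 0,"yaw": 0},{"dx": -0.62,"dy": 0,"dz": 0,"yaw": 0},{"dx": -0.75,"dy": 0,"dz": 0,"yaw": 0},{"dx": -0.87,"dy": 0,"dz": 0,"yaw": 0},{"dx": -1,"dy": 0,"dz": 0,"yaw": 0}], "gripper": 0.45}}

```text
time_s: 64.18
ee_pos: [0.4769, -0.0285, 0.0973]
orientation: [-3.141, 0.0, 1.572]
force: [0.8, 0.3, 0.3]
finger_gap: 0.0468
gripper_force: 0.0
```

Request:
{"op": "apply_moves", "data": {"moves": [{"dx": -0.12,"dy": 0,"dz": 0,"yaw": 0},{"dx": -0.24,"dy": 0,"dz": 0,"yaw": 0},{"dx": -0.37,"dy": 0,"dz": 0,"yaw": 0},{"dx": -0.5,"dy": 0,"dz": 0,"yaw": 0},{"dx": -0.62,"dy": 0,"dz": 0,"yaw": 0},{"dx": -0.75,"dy": 0,"dz": 0,"yaw": 0},{"dx": -0.87,"dy": 0,"dz": 0,"yaw": 0},{"dx": -1,"dy": 0,"dz": 0,"yaw": 0}]}}

```text
time_s: 64.85
ee_pos: [0.4769, -0.129, 0.0973]
orientation: [-3.142, -0.0, 1.571]
force: [1.1, 0.3, -0.3]
finger_gap: 0.0469
gripper_force: 0.0
```

Request:
{"op": "apply_moves", "data": {"moves": [{"dx": -0.12,"dy": 0,"dz": 0,"yaw": 0},{"dx": -0.24,"dy": 0,"dz": 0,"yaw": 0},{"dx": -0.37,"dy": 0,"dz": 0,"yaw": 0},{"dx": -0.5,"dy": 0,"dz": 0,"yaw": 0},{"dx": -0.62,"dy": 0,"dz": 0,"yaw": 0},{"dx": -0.75,"dy": 0,"dz": 0,"yaw": 0},{"dx": -0.87,"dy": 0,"dz": 0,"yaw": 0},{"dx": -1,"dy": 0,"dz": 0,"yaw": 0}]}}

```text
time_s: 65.52
ee_pos: [0.4769, -0.2293, 0.0972]
orientation: [-3.142, -0.0, 1.571]
force: [-0.2, 0.9, 0.3]
finger_gap: 0.0474
gripper_force: 0.0
```

Request:
{"op": "apply_moves", "data": {"moves": [{"dx": -0.25,"dy": 0.03,"dz": 0,"yaw": 0},{"dx": -0.5,"dy": 0.03,"dz": 0.05,"yaw": 0},{"dx": -0.75,"dy": 0.03,"dz": 0.1,"yaw": 0},{"dx": -0.83,"dy": 0.03,"dz": 0.2,"yaw": 0},{"dx": -0.83,"dy": 0.03,"dz": 0.3,"yaw": 0},{"dx": -0.83,"dy": 0.03,"dz": 0.38,"yaw": 0},{"dx": -0.83,"dy": 0.03,"dz": 0.38,"yaw": 0},{"dx": -0.83,"dy": 0.03,"dz": 0.38,"yaw": 0}]}}

```text
time_s: 66.18
ee_pos: [0.4797, -0.3097, 0.0583]
orientation: [-3.14, -0.002, 1.572]
force: [-0.4, 0.8, 0.5]
finger_gap: 0.0469
gripper_force: 0.0
```

```bash
python3 wt.py
```

```text
[ 0.4797 -0.3097  0.0583]
(161, 298) 23 [ 0.402  -0.3197  0.014 ] d(dx,dy)x100mm [-0.1   -0.777]
(424, 286) 22 [ 0.5319 -0.313   0.014 ] d(dx,dy)x100mm [-0.033  0.522]
```

The tablet was knocked aside to about (0.532, -0.313). I move over it and look.

Request:
{"op": "apply_moves", "data": {"moves": [{"dx": -0.02,"dy": 0.2,"dz": 0,"yaw": 0},{"dx": -0.02,"dy": 0.4,"dz": 0,"yaw": 0},{"dx": -0.02,"dy": 0.52,"dz": 0,"yaw": 0},{"dx": -0.02,"dy": 0.52,"dz": 0,"yaw": 0},{"dx": -0.02,"dy": 0.52,"dz": 0,"yaw": 0},{"dx": -0.02,"dy": 0.52,"dz": 0,"yaw": 0},{"dx": -0.02,"dy": 0.52,"dz": 0,"yaw": 0},{"dx": -0.02,"dy": 0.52,"dz": 0,"yaw": 0}]}}

```text
time_s: 66.9
ee_pos: [0.5314, -0.3131, 0.0596]
orientation: [3.142, 0.0, 1.571]
force: [-0.9, 0.3, 0.5]
finger_gap: 0.0467
gripper_force: 0.0
```

```bash
python3 wt.py .012 && python3 - <<'E'
from h import *
im,d=camera('wrist');c=get_calibration('wrist');P=cloud(c,d);save('w8.png',im)
m=(abs(P[...,0]-.532)<.008)&(abs(P[...,1]+.313)<.008);print(np.percentile(P[m][:,2],[5,25,50,75,95]))
for dx in (-8,0,8): print([float(np.median(P[(abs(P[...,0]-.532-dx/1e3)<.002)&(abs(P[...,1]+.313-e/1e3)<.002)][:,2]).round(4)) for e in (-8,0,8)])
E
```

```text
[ 0.5314 -0.3131  0.0596]
(62, 289) 23 [ 0.4014 -0.3195  0.012 ] d(dx,dy)x100mm [-0.064 -1.3  ]
(319, 278) 23 [ 0.5322 -0.3131  0.012 ] d(dx,dy)x100mm [0.    0.008]
[0.00684488 0.01242575 0.01332845 0.01431413 0.01532479]
[0.0143, 0.015, 0.0119]
[0.0134, 0.0135, 0.0134]
[0.0115, 0.0118, 0.0116]
```

View pics/w8.png

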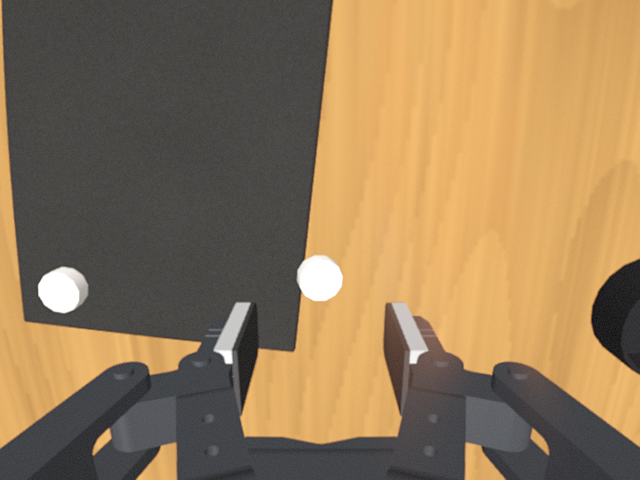

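The tablet at (319,278) leans slightly on the mat's edge but is graspable, so I pick it as it lies.

Request:
{"op": "apply_moves", "data": {"moves": [{"dx": 0,"dy": 0.01,"dz": 0.1,"yaw": 0},{"dx": 0,"dy": 0.01,"dz": 0.2,"yaw": 0},{"dx": 0,"dy": 0.01,"dz": 0.3,"yaw": 0},{"dx": 0,"dy": 0.01,"dz": 0.4,"yaw": 0},{"dx": 0,"dy": 0.01,"dz": 0.48,"yaw": 0},{"dx": 0,"dy": 0.01,"dz": 0.54,"yaw": 0},{"dx": 0,"dy": 0.01,"dz": 0.54,"yaw": 0},{"dx": 0,"dy": 0.01,"dz": 0.54,"yaw": 0}]}}

```text
time_s: 67.67
ee_pos: [0.5327, -0.3129, 0.0046]
orientation: [-3.141, -0.001, 1.571]
force: [-0.8, 0.2, 0.5]
finger_gap: 0.0469
gripper_force: 0.0
```

Request:
{"op": "apply_moves", "data": {"moves": [{"dx": 0,"dy": 0,"dz": 0,"yaw": 0},{"dx": 0,"dy": 0,"dz": 0,"yaw": 0},{"dx": 0,"dy": 0,"dz": 0,"yaw": 0},{"dx": 0,"dy": 0,"dz": 0,"yaw": 0},{"dx": 0,"dy": 0,"dz": 0,"yaw": 0},{"dx": 0,"dy": 0,"dz": 0,"yaw": 0},{"dx": 0,"dy": 0,"dz": 0,"yaw": 0},{"dx": 0,"dy": 0,"dz": 0,"yaw": 0}], "gripper": 1}}

```text
time_s: 68.33
ee_pos: [0.5334, -0.3134, 0.006]
orientation: [3.14, 0.001, 1.571]
force: [0.7, -0.6, 3.9]
finger_gap: 0.0203
gripper_force: 19.7
```

Request:
{"op": "apply_moves", "data": {"moves": [{"dx": 0,"dy": 0,"dz": -0.15,"yaw": 0},{"dx": 0,"dy": 0,"dz": -0.3,"yaw": 0},{"dx": 0,"dy": 0,"dz": -0.45,"yaw": 0},{"dx": 0.1,"dy": 0,"dz": -0.6,"yaw": 0},{"dx": 0.25,"dy": 0,"dz": -0.75,"yaw": 0},{"dx": 0.4,"dy": 0,"dz": -0.84,"yaw": 0},{"dx": 0.55,"dy": 0,"dz": -0.84,"yaw": 0},{"dx": 0.7,"dy": 0,"dz": -0.84,"yaw": 0}]}}

```text
time_s: 69.0
ee_pos: [0.5331, -0.2414, 0.0894]
orientation: [3.141, 0.0, 1.571]
force: [-0.0, 0.4, -1.0]
finger_gap: 0.0202
gripper_force: 19.3
```

```bash
python3 - <<'E'
from h import *
im,d=camera('wrist');save('w9.png',im[200:400,200:450])
E
```

```text
(no output)
```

View pics/w9.png

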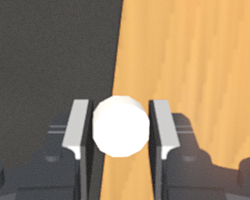

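The tablet is held level at crop (120,127). I carry it to the near basket.

Request:
{"op": "apply_moves", "data": {"moves": [{"dx": 0.12,"dy": -0.08,"dz": 0,"yaw": 0},{"dx": 0.24,"dy": -0.16,"dz": 0,"yaw": 0},{"dx": 0.37,"dy": -0.24,"dz": 0,"yaw": 0},{"dx": 0.5,"dy": -0.32,"dz": 0,"yaw": 0},{"dx": 0.62,"dy": -0.4,"dz": 0,"yaw": 0},{"dx": 0.75,"dy": -0.48,"dz": 0,"yaw": 0},{"dx": 0.87,"dy": -0.56,"dz": 0,"yaw": 0},{"dx": 1,"dy": -0.56,"dz": 0,"yaw": 0}]}}

```text
time_s: 69.72
ee_pos: [0.4753, -0.1417, 0.0877]
orientation: [-3.139, -0.001, 1.571]
force: [-1.0, 0.3, -0.5]
finger_gap: 0.0205
gripper_force: 19.3
```

Request:
{"op": "apply_moves", "data": {"moves": [{"dx": 0.12,"dy": 0,"dz": 0,"yaw": 0},{"dx": 0.24,"dy": 0,"dz": 0,"yaw": 0},{"dx": 0.37,"dy": 0,"dz": 0,"yaw": 0},{"dx": 0.5,"dy": 0,"dz": 0,"yaw": 0},{"dx": 0.62,"dy": 0,"dz": 0,"yaw": 0},{"dx": 0.75,"dy": 0,"dz": 0,"yaw": 0},{"dx": 0.87,"dy": 0,"dz": 0,"yaw": 0},{"dx": 1,"dy": 0,"dz": 0,"yaw": 0}]}}

```text
time_s: 70.38
ee_pos: [0.477, -0.0419, 0.0891]
orientation: [-3.141, 0.0, 1.571]
force: [-1.4, 0.2, -1.2]
finger_gap: 0.0204
gripper_force: 19.3
```

Request:
{"op": "apply_moves", "data": {"moves": [{"dx": 0.14,"dy": 0,"dz": 0,"yaw": 0},{"dx": 0.28,"dy": 0,"dz": 0,"yaw": 0},{"dx": 0.42,"dy": 0,"dz": 0,"yaw": 0},{"dx": 0.58,"dy": 0,"dz": 0,"yaw": 0},{"dx": 0.72,"dy": 0,"dz": 0,"yaw": 0},{"dx": 0.86,"dy": 0,"dz": 0,"yaw": 0},{"dx": 1,"dy": 0,"dz": 0,"yaw": 0},{"dx": 1,"dy": 0,"dz": 0,"yaw": 0}]}}

```text
time_s: 71.05
ee_pos: [0.4768, 0.0594, 0.0891]
orientation: [-3.141, -0.001, 1.573]
force: [0.6, 0.3, 0.2]
finger_gap: 0.0205
gripper_force: 19.3
```

Request:
{"op": "apply_moves", "data": {"moves": [{"dx": 0,"dy": 0,"dz": 0.1,"yaw": 0},{"dx": 0,"dy": 0,"dz": 0.2,"yaw": 0},{"dx": 0,"dy": 0,"dz": 0.3,"yaw": 0},{"dx": 0,"dy": 0,"dz": 0.4,"yaw": 0},{"dx": 0,"dy": 0,"dz": 0.47,"yaw": 0},{"dx": 0,"dy": 0,"dz": 0.52,"yaw": 0},{"dx": 0,"dy": 0,"dz": 0.53,"yaw": 0},{"dx": 0,"dy": 0,"dz": 0.53,"yaw": 0}]}}

```text
time_s: 71.72
ee_pos: [0.4767, 0.0567, 0.0358]
orientation: [-3.141, 0.0, 1.57]
force: [1.0, 0.0, -0.1]
finger_gap: 0.0205
gripper_force: 19.3
```

Request:
{"op": "apply_moves", "data": {"moves": [{"dx": 0,"dy": 0,"dz": 0,"yaw": 0},{"dx": 0,"dy": 0,"dz": 0,"yaw": 0},{"dx": 0,"dy": 0,"dz": 0,"yaw": 0},{"dx": 0,"dy": 0,"dz": 0,"yaw": 0},{"dx": 0,"dy": 0,"dz": 0,"yaw": 0},{"dx": 0,"dy": 0,"dz": 0,"yaw": 0},{"dx": 0,"dy": 0,"dz": -0.1,"yaw": 0},{"dx": 0,"dy": 0,"dz": -0.25,"yaw": 0}], "gripper": 0.6}}

```text
time_s: 72.38
ee_pos: [0.4758, 0.0568, 0.0604]
orientation: [-3.138, 0.0, 1.571]
force: [0.1, -0.6, 0.1]
finger_gap: 0.0342
gripper_force: 0.0
```

Request:
{"op": "apply_moves", "data": {"moves": [{"dx": 0,"dy": 0,"dz": -0.3,"yaw": 0},{"dx": -0.2,"dy": 0,"dz": -0.35,"yaw": 0},{"dx": -0.5,"dy": 0,"dz": -0.35,"yaw": 0},{"dx": -0.7,"dy": 0,"dz": -0.35,"yaw": 0},{"dx": -0.8,"dy": 0,"dz": -0.35,"yaw": 0},{"dx": -0.8,"dy": 0,"dz": -0.35,"yaw": 0},{"dx": -0.8,"dy": 0,"dz": -0.35,"yaw": 0},{"dx": -0.8,"dy": 0,"dz": -0.35,"yaw": 0}]}}

```text
time_s: 73.05
ee_pos: [0.4769, -0.0222, 0.0963]
orientation: [-3.141, -0.001, 1.571]
force: [0.6, -0.3, -0.2]
finger_gap: 0.0342
gripper_force: 0.0
```

```bash
python3 wt.py .018
```

```text
[ 0.4769 -0.0222  0.0963]
(466, 184) 22 [0.5562 0.0204 0.018 ] d(dx,dy)x100mm [0.426 0.793]
(390, 184) 16 [0.5151 0.0198 0.018 ] d(dx,dy)x100mm [0.42  0.382]
(320, 113) 22 [0.4781 0.0564 0.018 ] d(dx,dy)x100mm [0.786 0.012]
```

Request:
{"op": "apply_moves", "data": {"moves": [{"dx": -0.12,"dy": 0,"dz": 0,"yaw": 0},{"dx": -0.24,"dy": 0,"dz": 0,"yaw": 0},{"dx": -0.37,"dy": 0,"dz": 0,"yaw": 0},{"dx": -0.5,"dy": 0,"dz": 0,"yaw": 0},{"dx": -0.62,"dy": -0.1,"dz": 0,"yaw": 0},{"dx": -0.75,"dy": -0.2,"dz": 0,"yaw": 0},{"dx": -0.87,"dy": -0.3,"dz": 0,"yaw": 0},{"dx": -1,"dy": -0.4,"dz": 0,"yaw": 0}], "gripper": 0.45}}

```text
time_s: 73.77
ee_pos: [0.4363, -0.1243, 0.0962]
orientation: [-3.141, 0.0, 1.571]
force: [0.2, -0.2, 0.1]
finger_gap: 0.0473
gripper_force: 0.0
```

Request:
{"op": "apply_moves", "data": {"moves": [{"dx": -0.12,"dy": -0.1,"dz": 0,"yaw": 0},{"dx": -0.24,"dy": -0.2,"dz": 0,"yaw": 0},{"dx": -0.37,"dy": -0.3,"dz": 0,"yaw": 0},{"dx": -0.5,"dy": -0.36,"dz": 0,"yaw": 0},{"dx": -0.62,"dy": -0.36,"dz": 0,"yaw": 0},{"dx": -0.75,"dy": -0.36,"dz": 0,"yaw": 0},{"dx": -0.87,"dy": -0.36,"dz": 0,"yaw": 0},{"dx": -1,"dy": -0.36,"dz": 0,"yaw": 0}]}}

```text
time_s: 74.43
ee_pos: [0.4011, -0.2243, 0.0963]
orientation: [3.142, -0.0, 1.571]
force: [-0.2, 0.6, 1.1]
finger_gap: 0.0473
gripper_force: 0.0
```

Request:
{"op": "apply_moves", "data": {"moves": [{"dx": -0.25,"dy": 0,"dz": 0,"yaw": 0},{"dx": -0.5,"dy": 0,"dz": 0.05,"yaw": 0},{"dx": -0.75,"dy": 0,"dz": 0.1,"yaw": 0},{"dx": -0.97,"dy": 0,"dz": 0.2,"yaw": 0},{"dx": -0.97,"dy": 0,"dz": 0.3,"yaw": 0},{"dx": -0.97,"dy": 0,"dz": 0.36,"yaw": 0},{"dx": -0.97,"dy": 0,"dz": 0.36,"yaw": 0},{"dx": -0.97,"dy": 0,"dz": 0.36,"yaw": 0}]}}

```text
time_s: 75.1
ee_pos: [0.4009, -0.3192, 0.0597]
orientation: [-3.141, -0.001, 1.572]
force: [-0.0, 0.6, 0.8]
finger_gap: 0.0469
gripper_force: 0.0
```

```bash
python3 wt.py
```

```text
[ 0.4009 -0.3192  0.0597]
(318, 280) 23 [ 0.4013 -0.3198  0.014 ] d(dx,dy)x100mm [-0.006  0.004]
```

Request:
{"op": "apply_moves", "data": {"moves": [{"dx": 0,"dy": 0,"dz": 0.1,"yaw": 0},{"dx": 0,"dy": 0,"dz": 0.2,"yaw": 0},{"dx": 0,"dy": 0,"dz": 0.3,"yaw": 0},{"dx": 0,"dy": 0,"dz": 0.4,"yaw": 0},{"dx": 0,"dy": 0,"dz": 0.48,"yaw": 0},{"dx": 0,"dy": 0,"dz": 0.525,"yaw": 0},{"dx": 0,"dy": 0,"dz": 0.525,"yaw": 0},{"dx": 0,"dy": 0,"dz": 0.525,"yaw": 0}]}}

```text
time_s: 75.82
ee_pos: [0.4009, -0.32, 0.0075]
orientation: [-3.141, -0.0, 1.571]
force: [0.4, -0.5, 0.6]
finger_gap: 0.0468
gripper_force: 0.0
```

Request:
{"op": "apply_moves", "data": {"moves": [{"dx": 0,"dy": 0,"dz": 0,"yaw": 0},{"dx": 0,"dy": 0,"dz": 0,"yaw": 0},{"dx": 0,"dy": 0,"dz": 0,"yaw": 0},{"dx": 0,"dy": 0,"dz": 0,"yaw": 0},{"dx": 0,"dy": 0,"dz": 0,"yaw": 0},{"dx": 0,"dy": 0,"dz": 0,"yaw": 0},{"dx": 0,"dy": 0,"dz": 0,"yaw": 0},{"dx": 0,"dy": 0,"dz": 0,"yaw": 0}], "gripper": 1}}

```text
time_s: 76.48
ee_pos: [0.4014, -0.3205, 0.0086]
orientation: [3.141, 0.001, 1.571]
force: [-0.1, -1.1, 5.5]
finger_gap: 0.0206
gripper_force: 19.9
```

Request:
{"op": "apply_moves", "data": {"moves": [{"dx": 0,"dy": 0,"dz": -0.15,"yaw": 0},{"dx": 0,"dy": 0,"dz": -0.3,"yaw": 0},{"dx": 0,"dy": 0,"dz": -0.45,"yaw": 0},{"dx": 0.1,"dy": 0,"dz": -0.6,"yaw": 0},{"dx": 0.25,"dy": 0,"dz": -0.75,"yaw": 0},{"dx": 0.4,"dy": 0,"dz": -0.83,"yaw": 0},{"dx": 0.55,"dy": 0,"dz": -0.83,"yaw": 0},{"dx": 0.7,"dy": 0,"dz": -0.83,"yaw": 0}]}}

```text
time_s: 77.15
ee_pos: [0.4009, -0.2492, 0.0905]
orientation: [3.142, -0.0, 1.571]
force: [-0.2, -0.5, -0.3]
finger_gap: 0.0203
gripper_force: 19.6
```

Request:
{"op": "apply_moves", "data": {"moves": [{"dx": 0.12,"dy": 0.1,"dz": 0,"yaw": 0},{"dx": 0.24,"dy": 0.2,"dz": 0,"yaw": 0},{"dx": 0.37,"dy": 0.3,"dz": 0,"yaw": 0},{"dx": 0.5,"dy": 0.4,"dz": 0,"yaw": 0},{"dx": 0.62,"dy": 0.5,"dz": 0,"yaw": 0},{"dx": 0.75,"dy": 0.6,"dz": 0,"yaw": 0},{"dx": 0.87,"dy": 0.7,"dz": 0,"yaw": 0},{"dx": 1,"dy": 0.755,"dz": 0,"yaw": 0}]}}

```text
time_s: 77.82
ee_pos: [0.4765, -0.1488, 0.0892]
orientation: [-3.14, -0.001, 1.571]
force: [-0.3, 0.4, -0.3]
finger_gap: 0.02
gripper_force: 19.6
```

Request:
{"op": "apply_moves", "data": {"moves": [{"dx": 0.12,"dy": 0,"dz": 0,"yaw": 0},{"dx": 0.24,"dy": 0,"dz": 0,"yaw": 0},{"dx": 0.37,"dy": 0,"dz": 0,"yaw": 0},{"dx": 0.5,"dy": 0,"dz": 0,"yaw": 0},{"dx": 0.62,"dy": 0,"dz": 0,"yaw": 0},{"dx": 0.75,"dy": 0,"dz": 0,"yaw": 0},{"dx": 0.87,"dy": 0,"dz": 0,"yaw": 0},{"dx": 1,"dy": 0,"dz": 0,"yaw": 0}]}}

```text
time_s: 78.48
ee_pos: [0.476, -0.0492, 0.0906]
orientation: [-3.141, 0.0, 1.571]
force: [1.1, 0.7, -0.0]
finger_gap: 0.0204
gripper_force: 19.6
```

Request:
{"op": "apply_moves", "data": {"moves": [{"dx": 0.12,"dy": 0,"dz": 0,"yaw": 0},{"dx": 0.24,"dy": 0,"dz": 0,"yaw": 0},{"dx": 0.37,"dy": 0,"dz": 0,"yaw": 0},{"dx": 0.5,"dy": 0,"dz": 0,"yaw": 0},{"dx": 0.62,"dy": 0,"dz": 0,"yaw": 0},{"dx": 0.75,"dy": 0,"dz": 0,"yaw": 0},{"dx": 0.87,"dy": 0,"dz": 0,"yaw": 0},{"dx": 1,"dy": 0,"dz": 0,"yaw": 0}]}}

```text
time_s: 79.15
ee_pos: [0.4762, 0.0509, 0.0907]
orientation: [-3.141, 0.0, 1.571]
force: [-0.2, -0.7, -0.7]
finger_gap: 0.0204
gripper_force: 19.6
```

Request:
{"op": "apply_moves", "data": {"moves": [{"dx": 0.12,"dy": 0,"dz": 0,"yaw": 0},{"dx": 0.22,"dy": 0,"dz": 0,"yaw": 0},{"dx": 0.31,"dy": 0,"dz": 0,"yaw": 0},{"dx": 0.31,"dy": 0,"dz": 0.12,"yaw": 0},{"dx": 0.31,"dy": 0,"dz": 0.27,"yaw": 0},{"dx": 0.31,"dy": 0,"dz": 0.42,"yaw": 0},{"dx": 0.31,"dy": 0,"dz": 0.53,"yaw": 0},{"dx": 0.31,"dy": 0,"dz": 0.53,"yaw": 0}]}}

```text
time_s: 79.82
ee_pos: [0.4744, 0.0804, 0.0341]
orientation: [-3.136, 0.001, 1.57]
force: [0.1, 0.0, -0.7]
finger_gap: 0.0207
gripper_force: 19.6
```

Request:
{"op": "apply_moves", "data": {"moves": [{"dx": 0,"dy": 0,"dz": 0,"yaw": 0},{"dx": 0,"dy": 0,"dz": 0,"yaw": 0},{"dx": 0,"dy": 0,"dz": 0,"yaw": 0},{"dx": 0,"dy": 0,"dz": 0,"yaw": 0},{"dx": 0,"dy": 0,"dz": 0,"yaw": 0},{"dx": 0,"dy": 0,"dz": 0,"yaw": 0},{"dx": 0,"dy": 0,"dz": -0.1,"yaw": 0},{"dx": 0,"dy": 0,"dz": -0.25,"yaw": 0}], "gripper": 0.6}}

```text
time_s: 80.48
ee_pos: [0.4754, 0.0808, 0.062]
orientation: [-3.138, 0.0, 1.571]
force: [-0.2, 0.4, 0.6]
finger_gap: 0.0345
gripper_force: 0.0
```

Request:
{"op": "apply_moves", "data": {"moves": [{"dx": 0,"dy": 0,"dz": -0.2,"yaw": 0},{"dx": 0,"dy": 0,"dz": -0.4,"yaw": 0},{"dx": 0,"dy": -0.1,"dz": -0.6,"yaw": 0},{"dx": 0,"dy": -0.2,"dz": -0.8,"yaw": 0},{"dx": 0,"dy": -0.3,"dz": -1,"yaw": 0},{"dx": 0,"dy": -0.3,"dz": -1,"yaw": 0},{"dx": 0,"dy": -0.3,"dz": -1,"yaw": 0},{"dx": 0,"dy": -0.3,"dz": -1,"yaw": 0}]}}

```text
time_s: 81.15
ee_pos: [0.4465, 0.0809, 0.1625]
orientation: [3.142, 0.0, 1.571]
force: [-0.7, -0.6, 0.8]
finger_gap: 0.0343
gripper_force: 0.0
```

Request:
{"op": "apply_moves", "data": {"moves": [{"dx": 0,"dy": 0,"dz": -0.2,"yaw": 0},{"dx": 0,"dy": 0,"dz": -0.4,"yaw": 0},{"dx": 0,"dy": 0,"dz": -0.6,"yaw": 0},{"dx": 0,"dy": 0,"dz": -0.8,"yaw": 0},{"dx": 0,"dy": 0,"dz": -1,"yaw": 0},{"dx": 0,"dy": 0,"dz": -1,"yaw": 0},{"dx": 0,"dy": 0,"dz": -1,"yaw": 0},{"dx": 0,"dy": 0,"dz": -1,"yaw": 0}], "gripper": 1}}

```text
time_s: 81.82
ee_pos: [0.4463, 0.0808, 0.2607]
orientation: [-3.139, 0.0, 1.571]
force: [0.6, 0.0, -0.4]
finger_gap: 0.0
gripper_force: 0.0
```

```bash
python3 - <<'E'
from h import *
np.set_printoptions(precision=4,suppress=True)
print(get_state()['ee_pos']);im,d=camera('wrist');save('w10.png',im)
im,d=camera('scene');c=get_calibration('scene')
# lid edge ends by projection test: print predicted pixels for several angles
for th in (1.5,1.6,1.7,1.8):
    print(th,proj(c,[[.567-.172*np.cos(th),y,.0405+.172*np.sin(th)] for y in (.01,.31)]).round(0).tolist())
P=cloud(c,d);m=(P[...,1]>.03)&(P[...,1]<.3)&(P[...,2]>.19)&(P[...,2]<.23)&(P[...,0]>.53)&(P[...,0]<.66)
Q=P[m];print(len(Q),Q.mean(0),Q.min(0),Q.max(0));save('s1.png',im[120:420,120:560])
E
```

```text
[0.4463 0.0808 0.2607]
1.5 [[299.0, 204.0], [357.0, 161.0]]
1.6 [[305.0, 206.0], [363.0, 163.0]]
1.7 [[312.0, 209.0], [368.0, 165.0]]
1.8 [[318.0, 212.0], [374.0, 167.0]]
538 [0.5852 0.1542 0.2086] [0.576  0.0302 0.19  ] [0.5927 0.2988 0.2212]
```

View pics/w10.png

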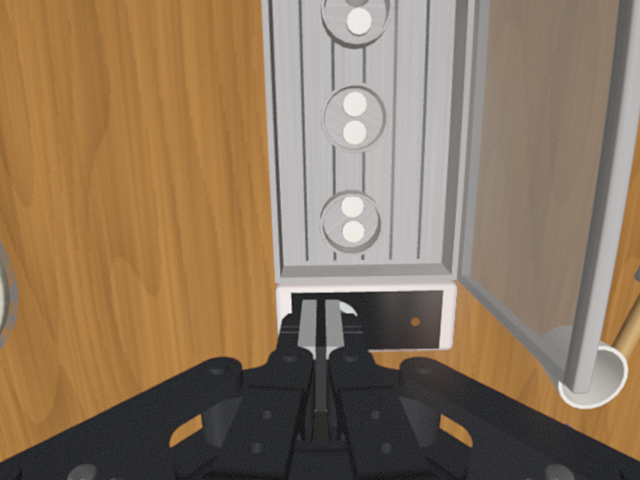

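The wrist view shows the near and middle baskets with two tablets each at (352,206)/(353,231) and (355,103)/(354,132). The lid edge is around x=0.585. I raise the arm over and go behind the lid.

Request:
{"op": "apply_moves", "data": {"moves": [{"dx": 0.2,"dy": 0.2,"dz": 0,"yaw": 0},{"dx": 0.4,"dy": 0.4,"dz": 0,"yaw": 0},{"dx": 0.6,"dy": 0.6,"dz": 0,"yaw": 0},{"dx": 0.8,"dy": 0.8,"dz": 0,"yaw": 0},{"dx": 0.8,"dy": 0.95,"dz": 0,"yaw": 0},{"dx": 0.8,"dy": 0.95,"dz": 0,"yaw": 0},{"dx": 0.8,"dy": 0.95,"dz": 0,"yaw": 0},{"dx": 0.8,"dy": 0.95,"dz": 0,"yaw": 0}]}}

```text
time_s: 82.58
ee_pos: [0.5408, 0.1605, 0.2621]
orientation: [-3.14, 0.0, 1.57]
force: [0.3, 0.2, 0.4]
finger_gap: 0.0002
gripper_force: 0.0
```

```bash
python3 - <<'E'
from h import *
print(get_state()['ee_pos'])
im,d=camera('wrist');c=get_calibration('wrist');hsv=cv2.cvtColor(im,cv2.COLOR_RGB2HSV)
m=((hsv[...,1]<40)&(hsv[...,2]>215)).astype(np.uint8)
for k in cv2.findContours(m,0,1)[0]:
    a=cv2.contourArea(k)
    if 150<a<2000: (u,v),r=cv2.minEnclosingCircle(k);print(round(u),round(v),round(r),plane(c,[(u,v)],.018)[0].round(4))
save('w11.png',im)
E
```

```text
[0.540764   0.1605116  0.26206519]
258 308 10 [0.4777 0.0553 0.018 ]
255 285 10 [0.4765 0.0801 0.018 ]
253 218 11 [0.4774 0.1483 0.018 ]
252 193 11 [0.4771 0.1727 0.018 ]
251 117 12 [0.4793 0.2412 0.018 ]
246 89 11 [0.4762 0.2652 0.018 ]
```

Request:
{"op": "apply_moves", "data": {"moves": [{"dx": 0,"dy": 0.2,"dz": 0,"yaw": 0},{"dx": 0,"dy": 0.4,"dz": 0,"yaw": 0},{"dx": 0,"dy": 0.6,"dz": 0,"yaw": 0},{"dx": 0,"dy": 0.8,"dz": 0,"yaw": 0},{"dx": 0,"dy": 0.97,"dz": 0,"yaw": 0},{"dx": 0,"dy": 0.97,"dz": 0,"yaw": 0},{"dx": 0,"dy": 0.97,"dz": 0,"yaw": 0},{"dx": 0,"dy": 0.97,"dz": 0,"yaw": 0}]}}

```text
time_s: 83.3
ee_pos: [0.6376, 0.1607, 0.2633]
orientation: [3.141, -0.0, 1.571]
force: [-0.4, 0.2, -0.8]
finger_gap: 0.0002
gripper_force: 0.0
```

Request:
{"op": "apply_moves", "data": {"moves": [{"dx": 0,"dy": 0,"dz": 0.15,"yaw": 0},{"dx": 0,"dy": 0,"dz": 0.3,"yaw": 0},{"dx": 0,"dy": 0,"dz": 0.45,"yaw": 0},{"dx": 0,"dy": 0,"dz": 0.6,"yaw": 0},{"dx": 0,"dy": 0,"dz": 0.72,"yaw": 0},{"dx": 0,"dy": 0,"dz": 0.72,"yaw": 0},{"dx": 0,"dy": 0,"dz": 0.72,"yaw": 0},{"dx": 0,"dy": 0,"dz": 0.72,"yaw": 0}]}}

```text
time_s: 83.97
ee_pos: [0.6385, 0.161, 0.1923]
orientation: [3.14, -0.0, 1.571]
force: [-0.8, -0.6, -0.5]
finger_gap: 0.0001
gripper_force: 0.0
```

Request:
{"op": "apply_moves", "data": {"moves": [{"dx": 0,"dy": -0.08,"dz": 0,"yaw": 0},{"dx": 0,"dy": -0.16,"dz": 0,"yaw": 0},{"dx": 0,"dy": -0.24,"dz": 0,"yaw": 0},{"dx": 0,"dy": -0.32,"dz": 0,"yaw": 0},{"dx": 0,"dy": -0.4,"dz": 0,"yaw": 0},{"dx": 0,"dy": -0.48,"dz": 0,"yaw": 0},{"dx": 0,"dy": -0.56,"dz": 0,"yaw": 0},{"dx": 0,"dy": -0.64,"dz": 0,"yaw": 0}]}}

```text
time_s: 84.63
ee_pos: [0.5736, 0.1608, 0.1909]
orientation: [3.141, 0.0, 1.571]
force: [0.8, -1.0, -0.2]
finger_gap: 0.0
gripper_force: 0.2
```

Request:
{"op": "apply_moves", "data": {"moves": [{"dx": 0,"dy": -0.06,"dz": 0,"yaw": 0},{"dx": 0,"dy": -0.12,"dz": 0,"yaw": 0},{"dx": 0,"dy": -0.18,"dz": 0,"yaw": 0},{"dx": 0,"dy": -0.24,"dz": 0,"yaw": 0},{"dx": 0,"dy": -0.3,"dz": 0,"yaw": 0},{"dx": 0,"dy": -0.36,"dz": 0,"yaw": 0},{"dx": 0,"dy": -0.42,"dz": 0,"yaw": 0},{"dx": 0,"dy": -0.48,"dz": 0,"yaw": 0}]}}

```text
time_s: 85.3
ee_pos: [0.5259, 0.1609, 0.1908]
orientation: [-3.142, 0.0, 1.571]
force: [-0.1, 0.0, -0.5]
finger_gap: 0.0002
gripper_force: 0.0
```

Request:
{"op": "apply_moves", "data": {"moves": [{"dx": 0,"dy": -0.06,"dz": 0,"yaw": 0},{"dx": 0,"dy": -0.12,"dz": 0,"yaw": 0},{"dx": 0,"dy": -0.18,"dz": 0,"yaw": 0},{"dx": 0,"dy": -0.24,"dz": 0,"yaw": 0},{"dx": 0,"dy": -0.3,"dz": 0,"yaw": 0},{"dx": 0,"dy": -0.3,"dz": 0,"yaw": 0},{"dx": 0,"dy": -0.3,"dz": 0,"yaw": 0},{"dx": 0,"dy": -0.3,"dz": 0,"yaw": 0}]}}

```text
time_s: 85.97
ee_pos: [0.4965, 0.1609, 0.1909]
orientation: [3.141, -0.0, 1.571]
force: [0.4, -0.2, 0.8]
finger_gap: -0.0001
gripper_force: 0.0
```

```bash
python3 - <<'E'
from h import *
print(get_state()['ee_pos'],get_state()['force']);im,d=camera('scene');save('s2.png',im[120:420,120:560])
E
```

```text
[0.49654452 0.16090891 0.19085564] [ 0.38445881 -0.20259964  0.78582218]
```

View pics/s2.png

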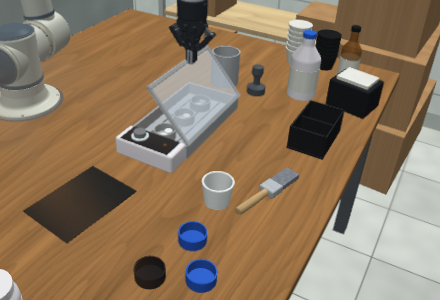

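The lid is swinging down in the scene view. I move to the key while it settles.

Request:
{"op": "apply_moves", "data": {"moves": [{"dx": -0.12,"dy": -0.1,"dz": 0,"yaw": 0},{"dx": -0.24,"dy": -0.2,"dz": 0,"yaw": 0},{"dx": -0.37,"dy": -0.3,"dz": 0,"yaw": 0},{"dx": -0.5,"dy": -0.38,"dz": 0,"yaw": 0},{"dx": -0.62,"dy": -0.38,"dz": 0,"yaw": 0},{"dx": -0.75,"dy": -0.38,"dz": 0,"yaw": 0},{"dx": -0.87,"dy": -0.38,"dz": 0,"yaw": 0},{"dx": -1,"dy": -0.38,"dz": 0,"yaw": 0}]}}

```text
time_s: 86.68
ee_pos: [0.4586, 0.0603, 0.1908]
orientation: [3.142, -0.0, 1.571]
force: [0.2, 0.4, 0.4]
finger_gap: -0.0
gripper_force: 0.0
```

Request:
{"op": "apply_moves", "data": {"moves": [{"dx": -0.2,"dy": 0,"dz": 0,"yaw": 0},{"dx": -0.4,"dy": 0,"dz": 0,"yaw": 0},{"dx": -0.6,"dy": 0,"dz": 0.1,"yaw": 0},{"dx": -0.82,"dy": 0,"dz": 0.25,"yaw": 0},{"dx": -0.82,"dy": 0,"dz": 0.4,"yaw": 0},{"dx": -0.82,"dy": 0,"dz": 0.55,"yaw": 0},{"dx": -0.82,"dy": 0,"dz": 0.6,"yaw": 0},{"dx": -0.82,"dy": 0,"dz": 0.6,"yaw": 0}]}}

```text
time_s: 87.35
ee_pos: [0.4577, -0.0212, 0.1291]
orientation: [-3.138, -0.0, 1.57]
force: [-0.4, -0.6, -0.7]
finger_gap: 0.0002
gripper_force: 0.0
```

```bash
python3 - <<'E'
from h import *
np.set_printoptions(precision=4,suppress=True)
print(get_state()['ee_pos']);im,d=camera('wrist');c=get_calibration('wrist');P=cloud(c,d)
m=((abs(P[...,2]-.068)<.006)&(abs(P[...,0]-.458)<.03)&(abs(P[...,1]+.022)<.03)).astype(np.uint8)
for k in cv2.findContours(m,0,1)[0]:
    if cv2.contourArea(k)>300:(u,v),r=cv2.minEnclosingCircle(k);print(u,v,r,plane(c,[(u,v)],.068)[0],np.median(P[m>0][:,2]))
im2,d=camera('scene');c=get_calibration('scene');P=cloud(c,d)
m=(P[...,1]>.03)&(P[...,1]<.3)&(P[...,0]>.38)&(P[...,0]<.58);print('z pct in tray area',np.percentile(P[m][:,2],[50,90,99,100]))
save('c.png',np.hstack([cv2.resize(im,(400,300)),im2[150:450,150:550]]))
E
```

```text
[ 0.4577 -0.0212  0.1291]
322.4691162109375 268.6544494628906 30.59585952758789 [ 0.4605 -0.0213  0.068 ] 0.0704049158146825
z pct in tray area [0.0484 0.0511 0.0543 0.5186]
```

View pics/c.png

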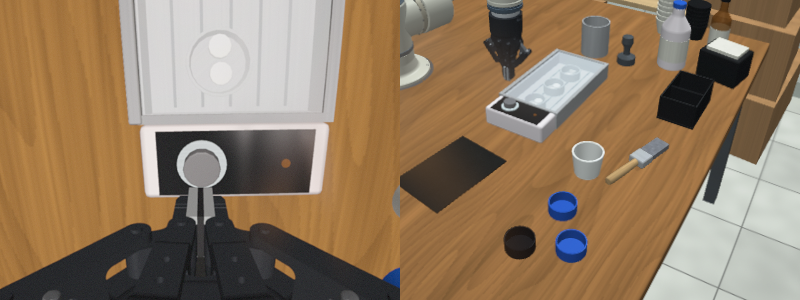

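The lid is shut, with the panel flat at z about 0.05 and the tablets visible through it. The key at crop (202,166) is right under the tool. I press gently, guided by the force reading.

Request:
{"op": "apply_moves", "data": {"moves": [{"dx": 0,"dy": 0.02,"dz": 0.1,"yaw": 0},{"dx": 0,"dy": 0.02,"dz": 0.2,"yaw": 0},{"dx": 0,"dy": 0.02,"dz": 0.3,"yaw": 0},{"dx": 0,"dy": 0.02,"dz": 0.4,"yaw": 0},{"dx": 0,"dy": 0.02,"dz": 0.5,"yaw": 0},{"dx": 0,"dy": 0.02,"dz": 0.58,"yaw": 0},{"dx": 0,"dy": 0.02,"dz": 0.58,"yaw": 0},{"dx": 0,"dy": 0.02,"dz": 0.58,"yaw": 0}]}}

```text
time_s: 88.12
ee_pos: [0.46, -0.021, 0.072]
orientation: [-3.14, -0.0, 1.571]
force: [-0.1, 0.3, 0.3]
finger_gap: -0.0001
gripper_force: 0.0
```

Request:
{"op": "apply_moves", "data": {"moves": [{"dx": 0,"dy": 0,"dz": 0.01,"yaw": 0},{"dx": 0,"dy": 0,"dz": 0.02,"yaw": 0},{"dx": 0,"dy": 0,"dz": 0.03,"yaw": 0},{"dx": 0,"dy": 0,"dz": 0.04,"yaw": 0},{"dx": 0,"dy": 0,"dz": 0.05,"yaw": 0},{"dx": 0,"dy": 0,"dz": 0.05,"yaw": 0},{"dx": 0,"dy": 0,"dz": 0.05,"yaw": 0},{"dx": 0,"dy": 0,"dz": 0.05,"yaw": 0}]}}

```text
time_s: 88.78
ee_pos: [0.4606, -0.0211, 0.0681]
orientation: [3.141, 0.0, 1.571]
force: [0.3, 0.3, 0.8]
finger_gap: 0.0004
gripper_force: 0.7
```

Request:
{"op": "apply_moves", "data": {"moves": [{"dx": 0,"dy": 0,"dz": 0.01,"yaw": 0},{"dx": 0,"dy": 0,"dz": 0.02,"yaw": 0},{"dx": 0,"dy": 0,"dz": 0.03,"yaw": 0},{"dx": 0,"dy": 0,"dz": 0.04,"yaw": 0},{"dx": 0,"dy": 0,"dz": 0.05,"yaw": 0},{"dx": 0,"dy": 0,"dz": 0.05,"yaw": 0},{"dx": 0,"dy": 0,"dz": 0.05,"yaw": 0},{"dx": 0,"dy": 0,"dz": 0.05,"yaw": 0}]}}

```text
time_s: 89.45
ee_pos: [0.4606, -0.0211, 0.063]
orientation: [3.141, 0.0, 1.571]
force: [1.2, -0.0, 4.8]
finger_gap: 0.0
gripper_force: 1.7
```

Request:
{"op": "apply_moves", "data": {"moves": [{"dx": 0,"dy": 0,"dz": 0.005,"yaw": 0},{"dx": 0,"dy": 0,"dz": 0.01,"yaw": 0},{"dx": 0,"dy": 0,"dz": 0.015,"yaw": 0},{"dx": 0,"dy": 0,"dz": 0.015,"yaw": 0},{"dx": 0,"dy": 0,"dz": 0.015,"yaw": 0},{"dx": 0,"dy": 0,"dz": 0.015,"yaw": 0},{"dx": 0,"dy": 0,"dz": 0.015,"yaw": 0},{"dx": 0,"dy": 0,"dz": 0.015,"yaw": 0}]}}

```text
time_s: 90.12
ee_pos: [0.4607, -0.0211, 0.062]
orientation: [3.141, 0.0, 1.571]
force: [-1.3, -0.3, 7.2]
finger_gap: 0.0001
gripper_force: 3.4
```

Request:
{"op": "apply_moves", "data": {"moves": [{"dx": 0,"dy": 0,"dz": 0,"yaw": 0},{"dx": 0,"dy": 0,"dz": 0,"yaw": 0},{"dx": 0,"dy": 0,"dz": 0,"yaw": 0},{"dx": 0,"dy": 0,"dz": 0,"yaw": 0},{"dx": 0,"dy": 0,"dz": 0,"yaw": 0},{"dx": 0,"dy": 0,"dz": 0,"yaw": 0},{"dx": 0,"dy": 0,"dz": 0,"yaw": 0},{"dx": 0,"dy": 0,"dz": 0,"yaw": 0}]}}

```text
time_s: 90.78
ee_pos: [0.4607, -0.0211, 0.062]
orientation: [3.141, 0.0, 1.571]
force: [-1.5, 0.5, 6.7]
finger_gap: -0.0002
gripper_force: 3.4
```

Request:
{"op": "apply_moves", "data": {"moves": [{"dx": 0,"dy": 0,"dz": 0,"yaw": 0},{"dx": 0,"dy": 0,"dz": 0,"yaw": 0},{"dx": 0,"dy": 0,"dz": 0,"yaw": 0},{"dx": 0,"dy": 0,"dz": 0,"yaw": 0},{"dx": 0,"dy": 0,"dz": 0,"yaw": 0},{"dx": 0,"dy": 0,"dz": 0,"yaw": 0},{"dx": 0,"dy": 0,"dz": 0,"yaw": 0},{"dx": 0,"dy": 0,"dz": 0,"yaw": 0}]}}

```text
time_s: 91.45
ee_pos: [0.4607, -0.0211, 0.062]
orientation: [3.141, 0.0, 1.571]
force: [0.3, -0.3, 6.4]
finger_gap: 0.0
gripper_force: 3.4
```

Held steadily at the click at about 6.5 N. Now I press it right down.

Request:
{"op": "apply_moves", "data": {"moves": [{"dx": 0,"dy": 0,"dz": 0.02,"yaw": 0},{"dx": 0,"dy": 0,"dz": 0.04,"yaw": 0},{"dx": 0,"dy": 0,"dz": 0.06,"yaw": 0},{"dx": 0,"dy": 0,"dz": 0.07,"yaw": 0},{"dx": 0,"dy": 0,"dz": 0.08,"yaw": 0},{"dx": 0,"dy": 0,"dz": 0.08,"yaw": 0},{"dx": 0,"dy": 0,"dz": 0.08,"yaw": 0},{"dx": 0,"dy": 0,"dz": 0.08,"yaw": 0}]}}

```text
time_s: 92.12
ee_pos: [0.461, -0.0211, 0.0567]
orientation: [3.139, 0.0, 1.571]
force: [-8.0, 0.8, 20.8]
finger_gap: 0.0001
gripper_force: 10.3
```

Request:
{"op": "apply_moves", "data": {"moves": [{"dx": 0,"dy": 0,"dz": -0.05,"yaw": 0},{"dx": 0,"dy": 0,"dz": -0.15,"yaw": 0},{"dx": 0,"dy": 0,"dz": -0.3,"yaw": 0},{"dx": 0,"dy": 0,"dz": -0.5,"yaw": 0},{"dx": 0,"dy": 0,"dz": -0.7,"yaw": 0},{"dx": 0,"dy": 0,"dz": -0.9,"yaw": 0},{"dx": 0,"dy": 0,"dz": -0.9,"yaw": 0},{"dx": 0,"dy": 0,"dz": -0.9,"yaw": 0}]}}

```text
time_s: 92.78
ee_pos: [0.4608, -0.0211, 0.1436]
orientation: [3.141, 0.0, 1.571]
force: [0.3, 0.1, -1.6]
finger_gap: 0.0001
gripper_force: 0.0
```

```bash
python3 - <<'E'
from h import *
s=get_state();print(s['ee_pos'],s['force'])
im,d=camera('wrist');c=get_calibration('wrist');P=cloud(c,d);m=(np.hypot(P[...,0]-.46,P[...,1]+.021)<.008);print('key z',np.median(P[m][:,2]))
im,d=camera('scene');P=cloud(get_calibration('scene'),d)
m=(P[...,1]>.03)&(P[...,1]<.3)&(P[...,0]>.38)&(P[...,0]<.58)&(P[...,2]<.2);print(np.percentile(P[m][:,2],[50,90,99]))
save('f.png',im[150:450,150:550])
E
```

```text
[ 0.46075293 -0.02113794  0.14361401] [ 0.28605027  0.11882499 -1.59106384]
key z 0.18128578788963068
[0.04836698 0.05088207 0.05367645]
```

View pics/f.png

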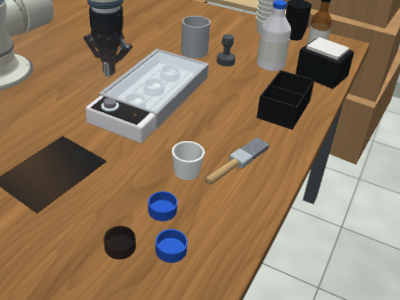

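The scene shows the lid flat shut, the baskets inside the tray, the key out, and the robot clear of everything. I hand in the job.

```bash
python3 -c "
from cell import finish_job
print(finish_job())"
```

```text
the job is handed in; nothing more can be done
None
```

I handed the job in at about 93 s: all three baskets are upright in the tray with two tablets each, the lid is shut, and the key was held at its first click for over 1.3 s, then pressed right down and released; no verdict was returned.

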